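Pack the polished plaques in the carry case

TASK

The polished silver plaques on the draining rack mark easily, so do not touch them with the gripper: unfasten and open the carry case, and use the spatula to lift each plaque off the rack and lay it flat in the case, one to a bay. Then lay the spatula back on its rubber mat, shut the lid fully and swing the hasp back over its catch. Do not force the lid while the hasp is over the catch, and leave the jar, the bowl and the hammer alone.

Things in the scene. Friction and masses are not known exactly. Their poses are not given: they have to be found in the camera images.
- rack: Fixed wooden draining rack, 130 (x) x 232 (y) mm, its open front at its own -x (robot side). Origin: centre of its underside. Three bays centred at y = -76, 0, 76, each 72 mm wide between dividers 42 mm high. A bar 36 mm high closes the back from x = 50. Plaques lie level on the ribs of the bays.
- case: Fixed aluminium carry case, 130 (x) x 278 (y) mm, walls 45 mm high, front at its own -x (robot side). Origin: centre of its underside. Three bays centred at y = -99, -23, 53, each 72 mm wide between dividers 42 mm high; back stop from x = 54. Before the bays the front wall is only 15 mm high, so a spatula can pass level over it. y = 91 to 139 is a solid block, no bay.
- lid (a joint): Case lid, a plate with a 28 mm front skirt, hinged along the case's back (+x) edge: 0 shut, up to 1.55 rad (nearly upright) open. The hinge is stiff: the lid stays where it is left, about 5 N at the handle moves it. Top of the shut lid 51 mm up.
- rack_bay0 (a point): Centre of a bay of the rack at rib-top height (30 mm up), axes as the rack. Two ribs run along x (x = -55 to 55), 8 mm wide, 19 to 27 mm either side of the centre line: 38 mm is free between them, down to 24 mm below this point and out to the front. A plaque lies on both ribs, behind 6 mm high upstands on their front ends (x = -55 to -50).
- rack_bay1 (a point): Centre of a bay of the rack at rib-top height (30 mm up), axes as the rack. Two ribs run along x (x = -55 to 55), 8 mm wide, 19 to 27 mm either side of the centre line: 38 mm is free between them, down to 24 mm below this point and out to the front. A plaque lies on both ribs, behind 6 mm high upstands on their front ends (x = -55 to -50).
- rack_bay2 (a point): Centre of a bay of the rack at rib-top height (30 mm up), axes as the rack. Two ribs run along x (x = -55 to 55), 8 mm wide, 19 to 27 mm either side of the centre line: 38 mm is free between them, down to 24 mm below this point and out to the front. A plaque lies on both ribs, behind 6 mm high upstands on their front ends (x = -55 to -50).
- case_bay0 (a point): Centre of a bay of the case at rib-top height (30 mm up), axes as the case. Two ribs run along x (x = -55 to 55), 8 mm wide, 19 to 27 mm either side of the centre line: 38 mm is free between them, down to 24 mm below this point and out to the front. A plaque lies on both ribs, behind 6 mm high upstands on their front ends (x = -55 to -50).
- case_bay1 (a point): Centre of a bay of the case at rib-top height (30 mm up), axes as the case. Two ribs run along x (x = -55 to 55), 8 mm wide, 19 to 27 mm either side of the centre line: 38 mm is free between them, down to 24 mm below this point and out to the front. A plaque lies on both ribs, behind 6 mm high upstands on their front ends (x = -55 to -50).
- case_bay2 (a point): Centre of a bay of the case at rib-top height (30 mm up), axes as the case. Two ribs run along x (x = -55 to 55), 8 mm wide, 19 to 27 mm either side of the centre line: 38 mm is free between them, down to 24 mm below this point and out to the front. A plaque lies on both ribs, behind 6 mm high upstands on their front ends (x = -55 to -50).
- lid_hinge (a point): Point on the lid's hinge axis (axis along the case's y), 65 mm behind the case's origin and 45 mm up.
- lid_handle (a point): Centre of the lid's black handle: a round bar 12 mm thick and 28 mm long along the case's y, held 27 mm in front of the lid's front edge on a 10 mm wide stub; 157 mm from the hinge axis, at y = -23 in the case. Can be pinched by its two ends and turns between the fingers.
- hasp (a joint): Steel hasp on the front of the case at y = +115 mm: 0 = lying flat back over the lid with its slot over the staple (fastened); it swings up over the top and towards the robot to 3.14 rad (level, pointing out of the front). It swings freely and falls by its weight to whichever end it leans to.
- hasp_hinge (a point): Point on the hasp's hinge axis (axis along the case's y), 71 mm in front of the case's origin, 51 mm up.
- hasp_bar (a point): Centre of the bar at the hasp's free end: round, 12 mm thick, 28 mm long along the case's y, 60 mm from the hinge along the 16 mm wide strap and 18 mm above the strap's plane as fastened (so 18 mm below it when swung fully out). Can be pinched by its two ends and turns between the fingers.
- mat: Fixed black rubber mat on which the spatula belongs, 240 (x) x 110 (y) x 3 mm. Origin: centre of its underside.
- spatula: Cranked spatula, 195 mm long, 0.15 kg, on the mat. Origin under the middle of the handle, at the underside; +x runs to the blade's tip, z up. Handle: dark wooden block 90 (x = -45 to 45) x 18 (y) x 34 mm high, z = 22 to 56, on a steel foot 60 mm wide (y), x = -45 to -33, z = 0 to 4. Flat blade: x = 65 to 150, 24 mm wide, z = 0 to 3, joined to the handle by an upright neck at x = 64 to 68.
- spatula_mid (a point): Middle of the spatula's length, at z = 0, 50 mm from the body's origin towards the tip.
- plaque0: Flat silver plaque, 80 (x) x 60 (y) x 4 mm, about 0.16 kg, with a low round boss on top. Origin: centre of its underside, z up. Lies on the ribs of one of the rack's bays; two or three of the three plaques are present.
- plaque1: Flat silver plaque, 80 (x) x 60 (y) x 4 mm, about 0.16 kg, with a low round boss on top. Origin: centre of its underside, z up. Lies on the ribs of one of the rack's bays; two or three of the three plaques are present.
- plaque2: Flat silver plaque, 80 (x) x 60 (y) x 4 mm, about 0.16 kg, with a low round boss on top. Origin: centre of its underside, z up. Lies on the ribs of one of the rack's bays; two or three of the three plaques are present.
- jar: Glass jar 60 mm across, a bystander.
- bowl: White bowl 90 mm across, a bystander.
- hammer: Small hammer, a bystander.
Things that resemble listed ones, but are neither listed nor needed, are in the scene too. Several things look just like the spatula: the one meant starts nearest to the robot's base.

How it is judged (in metres and radians):
On the way, in this order (a step that is already met when the one before it is completed fails the run):
1. the hasp is swung off the catch, the lid still shut (value of joint hasp above 2.5 rad and value of joint lid below 0.08 rad), for 0.2 s.
2. the lid is open (value of joint lid above 1.1 rad), for 0.2 s.
3. every plaque lies flat on the ribs of a bay of the case (x of plaque0 in the frame of case between -0.018 and 0.018 m and y of plaque0 in the frame of case between -0.115 and 0.07 m and z of plaque0 in the frame of case between 0.027 and 0.033 m and angle between each of plaque0, plaque1, plaque2's own z axis and vertical below 0.08 rad and x of plaque1 in the frame of case between -0.018 and 0.018 m and y of plaque1 in the frame of case between -0.115 and 0.07 m and z of plaque1 in the frame of case between 0.027 and 0.033 m and x of plaque2 in the frame of case between -0.018 and 0.018 m and y of plaque2 in the frame of case between -0.115 and 0.07 m and z of plaque2 in the frame of case between 0.027 and 0.033 m), for 0.2 s.
4. the lid is shut (value of joint lid below 0.05 rad), for 0.2 s.
5. the hasp is over the catch again (value of joint hasp below 0.12 rad), for 0.2 s.
At the end, for the whole second after the job is handed in: Every plaque flat on the ribs of a case bay (underside 27 to 33 mm above the case's origin, at most 18 mm fore or aft of it, tilt under 0.08 rad), at rest; lid under 0.05 rad, hasp under 0.12 rad; spatula flat on the mat, its middle within 60 mm along and 50 mm across of the mat's centre (all of step 3 and linear speed of each of plaque0, plaque1, plaque2, spatula below 0.02 m/s and x of spatula_mid in the frame of mat between -0.06 and 0.06 m and y of spatula_mid in the frame of mat between -0.05 and 0.05 m and height (world z) of spatula_mid below 0.012 m and angle between spatula's own z axis and vertical below 0.15 rad and value of joint lid below 0.05 rad and value of joint hasp below 0.12 rad); the robot touches nothing.
It fails at once if the gripper touches a plaque (contact force between the fingers and plaque0 above 0.5 N or contact force between the fingers and plaque1 above 0.5 N or contact force between the fingers and plaque2 above 0.5 N).
It fails at once if the lid is raised while the hasp is over the catch (value of joint lid above 0.15 rad and value of joint hasp below 0.7 rad).
It fails at once if the jar, the bowl or the hammer is disturbed (distance of any of jar, bowl, hammer from where it was at the start of the episode above 0.03 m).
Of plaque0, plaque1, plaque2 only 2 to 3 are there at a start; the rules pass over those that are not, and their reading is None.
At some moment in a run one of spatula may be knocked a few centimetres aside while the robot is not near it.
It also fails if it takes over 210 s, if anything falls off the work surface, if the arm or the gripper's body presses on something with over 40 N, if the wrist force passes 120 N, or if a joint passes its speed limit or range.

ROBOT

A 7-joint arm with a two-finger parallel gripper is mounted at the origin on the work surface. World frame = base frame: x ahead of the robot, y to its left, z up, the work surface at z = 0. Lengths are in mm, angles in rad, forces in N, time in s.
With the tool pointing down it reaches from about 400 to 875 mm from the base axis. Payload 4.4 kg.
Tool frame: the origin (TCP) lies at the very end of the fingers, on their centre line; the grasp point (between the pads) lies 19 mm behind it; z points along the fingers, x is the direction in which the jaws open and shut, and the axes are right-handed (so a half turn about z gives the same grasp; the last joint's range is limited). The gripper opens to 85 mm and grips with 20 to 120 N. Pads are 22 mm wide; open, the fingers measure 114 mm over their backs; the gripper's body (76 mm by 85 mm) begins 54 mm behind the grasp point. The pads swing forward as they close: fully open they stand 13 mm farther back than shut.
Start: joints at [-1.322, 0.628, 0.038, 1.517, -0.027, 0.996, -0.02], TCP at [201.233, 618.08, 231.313] pointing down, gripper open.
Joint ranges: [-3.06, 3.06], [-0.37, 2.12], [-1.25, 1.32], [0.18, 2.47], [-1.1, 4.24], [0.23, 1.98], [-2.94, 2.94]. Speed limits (rad/s): [2.57, 2.57, 3.14, 3.14, 3.14, 3.14, 3.14].

INTERFACE

Orientations are given as [roll, pitch, yaw] about the fixed x, y, z axes, in that order (R = Rz(yaw) Ry(pitch) Rx(roll)).
In Python, from cell import ctrl, get_image, job, models gives the robot as it stands.
- The arm moves only by the tool move_arm, never from a script. Its argument "moves" is a list that holds one entry, the list of rows, each a list of 6 numbers: the shift along the tool's x, y, z in m, then the turn, a rotation vector about the tool's x, y, z in rad. A call has 1 to 20 rows; each row is the pose to reach, as a shift and turn from the pose commanded when the call began, along the tool's axes at that moment; what a row does not reach only later rows make up. A row lasts 1/8 s, in which the tool goes at most 62.5 mm and 10.7 degrees, less where a joint would pass 70% of its speed; a pose out of reach is approached as far as the arm can. A call with a gripper value outside its range is refused whole. "jaw" is the opening, from 0 (shut) to 1 (fully open), set as the call begins (left out, the last holds). The fingers move at their own pace and stop on an object; the grip force is fixed at half the most. Time passes only in rows, so rows that repeat a pose let the fingers close. It gives the time, the measured TCP pose, the force and the opening at its end, in the units of the state.
- ctrl.read_state(): the state, without advancing time (a new reading comes with each control period).
- get_image(name): name is "scene" or "side" or "wrist"; returns a dict with "color" (480x640x3 uint8, blue, green, red), "fov_y" (degrees; the focal length in pixels is half the picture's height over the tangent of half this angle, whatever the lens; pixels are square), "cx", "cy" (the principal point, pixels), "origin" and "orientation" of the camera in the world; the wrist camera has in their place "hand_eye" (4x4, takes a point from camera to tool coordinates, whose origin is the TCP and whose axes are the tool frame's). Camera axes: x right, y up, looking along -z (the intrinsics and any distortion apply to the point x, -y, -z); pixel columns grow to the right and rows downward; lengths in mm; the calibration is good to about 2 mm. A picture is of the moment at which its call begins: read the wrist's pose just before it. There is no depth.
- job.finish_job(): hands the job in, once; it reports no verdict.
Trained networks look in the newest picture that a camera, given by its name, has taken for a name from the list of things; names that differ only in an ending like _2 or _b are one class to them, and where a whole thing is asked for, a point or a joint stands for the part that bears it (a point fixed in the world has none). Each returns a list of dicts, best first, with "score" (0 to 1); they miss things now and then, are a little off and sometimes report something else, mostly with a low value. They report only what shows in the picture. A call takes as long as a camera call. They do not tell look-alikes from the thing itself.
- models.cut_out(camera, thing): "pixels" (480x640 bool, what is visible of it) and "uv" ([column, row] in pixels, amid what is visible of it).
- models.place_of(camera, thing): "uv" ([column, row] in pixels: a listed point, or the origin of a listed thing).
The state is a dict: "clock": time; "qpos": joint angles; "qd": joint speeds; "tau": joint torques, N m; "eef_pos": TCP position; "tool_rot": TCP orientation; "force": force on the tool from outside, world axes, zero at the start; "torque": the same for the moment, N m; "width": finger opening in mm.
Only numpy, scipy, OpenCV 4.12 (cv2) and the standard library are available. Lean on these libraries where they do the work, as an engineer would, in place of code of your own. Each camera call takes 0.05 s, during which the arm holds its last target.

## Working session

There is one attempt and no reset: what is moved stays moved. The work goes in short steps, Python scripts to look and compute and a tool call to move; the robot and the scene stay as the last step left them, time stands still between calls to the robot, and variables do not carry over. Pictures are saved under pics/ and viewed, and the job is handed in when it is done.

Besides the shell and the picture viewer there is one more tool, called after "Call:" as name([rows], argument=value, ...), one row to a line, values as JSON. move_arm: Moves the arm, as the interface text tells. Its arguments: {"type":"object","properties":{"moves":{"type":"array","items":{"type":"array","items":{"type":"array","items":{"type":"number"}}}},"jaw":{"type":"number"}},"required":["moves"]}

```bash
ls; mkdir -p pics; cat > h.py <<'E'
import numpy as np, cv2
from scipy.spatial.transform import Rotation as R
from cell import ctrl,get_image,job,models
def snap(n,f=None):
    im=get_image(n)
    if f: cv2.imwrite(f'pics/{f}.png',im['color'])
    return im
def rot(o):
    o=np.array(o,float)
    return o if o.shape==(3,3) else R.from_euler('xyz',o).as_matrix() if o.shape==(3,) else None
E
python3 - <<'E'
from h import *
s=ctrl.read_state();print(s)
for n in ('scene','side','wrist'):
    im=snap(n,n+'0'); print(n,{k:v for k,v in im.items() if k!='color'})
    for t in ['rack','case','lid','lid_hinge','lid_handle','hasp_hinge','hasp_bar','mat','spatula','spatula_mid','plaque0','jar','bowl','hammer','case_bay0','rack_bay0','rack_bay1','rack_bay2']:
        try: print(t,[(np.round(d['uv'],1).tolist(),round(float(d['score']),2)) for d in models.place_of(n,t)][:5])
        except Exception as e: print(t,e)
E
```

```text
pics
{'clock': 0.0, 'qpos': array([-1.32176776,  0.62936239,  0.03844172,  1.51838933, -0.0269872 ,
        0.99628692, -0.0200159 ]), 'qd': array([-0.00103356, -0.00035212,  0.00064437,  0.00066651,  0.00120425,
       -0.0008854 ,  0.00064134]), 'tau': array([-3.39981152e-04, -5.63403690e+01,  1.22626372e+00, -1.93441719e+01,
        1.10718445e-02,  1.05123664e-02,  1.15182053e-05]), 'eef_pos': array([201.05467118, 617.45609124, 230.37172704]), 'tool_rot': array([3.14155530e+00, 1.92756089e-03, 1.25595850e+00]), 'force': array([ 0.37813084, -0.17260421,  0.07862381]), 'torque': array([ 0.00441348, -0.01930984, -0.04113698]), 'width': 85.1773641715832}
scene {'fov_y': 49.20972808854481, 'cx': 311.82715129347724, 'cy': 248.89268516076186, 'origin': array([1144.51013788, -898.34451317,  997.49728755]), 'orientation': array([0.81717068, 0.01115121, 0.55558923])}
rack [([265.2, 309.5], 0.95)]
case [([358.7, 206.5], 0.87), ([356.9, 206.0], 0.69), ([369.9, 277.2], 0.62), ([329.3, 192.3], 0.46), ([281.3, 283.1], 0.33)]
lid it knows: bowl, case, case_bay, hammer, hasp_bar, hasp_hinge, jar,
[... 2694 characters left out ...]
62812689506, 'hand_eye': array([[ 9.99999227e-01, -4.08378104e-04, -1.17460671e-03,
        -1.77452905e-02],
       [-7.40919454e-04, -9.54248178e-01, -2.99014824e-01,
        -7.64642274e+01],
       [-9.98755207e-04,  2.99015463e-01, -9.54247743e-01,
        -1.42652611e+02],
       [ 0.00000000e+00,  0.00000000e+00,  0.00000000e+00,
         1.00000000e+00]])}
rack []
case []
lid it knows: bowl, case, case_bay, hammer, hasp_bar, hasp_hinge, jar, lid_handle, lid_hinge, mat, plaque, rack, rack_bay, spatula, spatula_mid
lid_hinge []
lid_handle []
hasp_hinge []
hasp_bar []
mat []
spatula []
spatula_mid []
plaque0 []
jar []
bowl []
hammer []
case_bay0 []
rack_bay0 []
rack_bay1 []
rack_bay2 []
```

View pics/scene0.png

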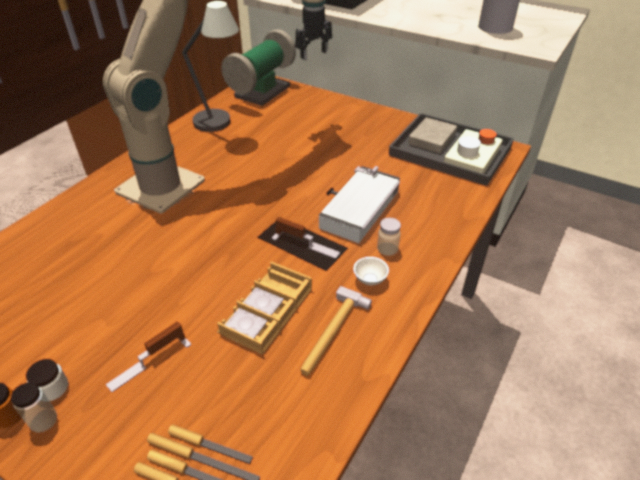

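View pics/side0.png

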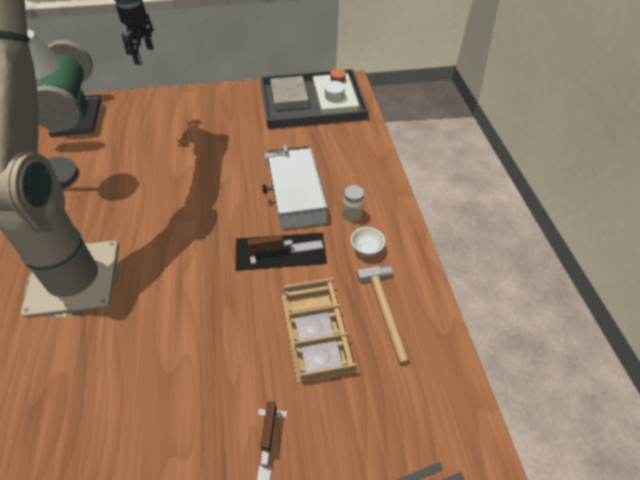

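View pics/wrist0.png

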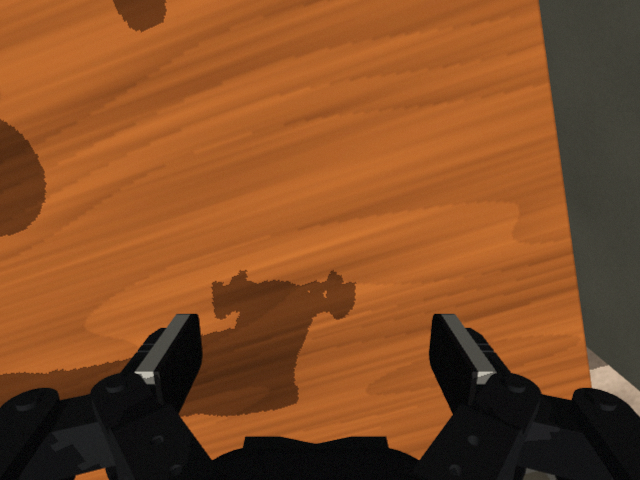

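```bash
cat >> h.py <<'E'
def cam(im,s=None):
    f=240/np.tan(np.radians(im['fov_y'])/2)
    if 'hand_eye' in im:
        H=np.array(im['hand_eye']);T=np.eye(4);T[:3,:3]=rot(s['tool_rot']);T[:3,3]=s['eef_pos'];M=T@H
        return f,im['cx'],im['cy'],M[:3,3],M[:3,:3]
    return f,im['cx'],im['cy'],np.array(im['origin']),rot(im['orientation'])
def ray(c,uv):
    f,cx,cy,o,Rm=c
    return o,Rm@np.array([(uv[0]-cx)/f,-(uv[1]-cy)/f,-1.])
def onz(c,uv,z):
    o,d=ray(c,uv); return (o+d*(z-o[2])/d[2])
def proj(c,P):
    f,cx,cy,o,Rm=c
    p=(np.atleast_2d(P)-o)@Rm
    return np.c_[cx+f*p[:,0]/-p[:,2],cy-f*p[:,1]/-p[:,2]]
Z={'rack':0,'case':0,'lid_hinge':45,'lid_handle':45,'hasp_hinge':51,'hasp_bar':69,'mat':0,'spatula':3,'spatula_mid':3,'plaque0':30,'jar':0,'bowl':0,'hammer':0,'case_bay0':30,'rack_bay0':30}
E
python3 - <<'E'
from h import *
ims={n:snap(n) for n in ('scene','side')}
for t,z in Z.items():
    for n in ims:
        c=cam(ims[n]); print(t,n,[(np.round(onz(c,d['uv'],z)[:2]).tolist(),round(float(d['score']),2)) for d in models.place_of(n,t)][:4])
E
```

```text
rack scene [([596.0, -244.0], 0.62), ([580.0, -228.0], 0.6)]
rack side [([588.0, -240.0], 0.64)]
case scene [([604.0, 226.0], 0.83)]
case side [([602.0, 230.0], 0.89), ([594.0, -150.0], 0.5)]
lid_hinge scene [([661.0, 234.0], 0.83)]
lid_hinge side [([675.0, 246.0], 0.87), ([592.0, -253.0], 0.38)]
lid_handle scene [([522.0, 195.0], 0.81), ([537.0, -31.0], 0.75)]
lid_handle side [([508.0, 221.0], 0.91), ([593.0, 184.0], 0.47)]
hasp_hinge scene [([525.0, 356.0], 0.6)]
hasp_hinge side [([534.0, 341.0], 0.82)]
hasp_bar scene [([601.0, 335.0], 0.39)]
hasp_bar side [([579.0, 333.0], 0.41)]
mat scene [([532.0, 6.0], 0.98)]
mat side [([539.0, 4.0], 0.84)]
spatula scene [([501.0, 7.0], 0.85), ([459.0, -461.0], 0.75)]
spatula side [([463.0, -465.0], 0.65), ([497.0, 0.0], 0.56), ([609.0, 145.0], 0.54)]
spatula_mid scene [([546.0, 7.0], 0.91), ([464.0, -514.0], 0.68), ([577.0, -306.0], 0.35), ([755.0, 107.0], 0.29)]
spatula_mid side [([449.0, -506.0], 0.9), ([540.0, 10.0], 0.78)]
plaque0 scene [([586.0, -246.0], 0.92), ([599.0, -325.0], 0.85), ([593.0, -170.0], 0.49)]
plaque0 side [([591.0, -254.0], 0.96), ([588.0, -325.0], 0.72), ([528.0, 367.0], 0.57), ([596.0, -321.0], 0.5)]
jar scene []
jar side [([751.0, 107.0], 0.82)]
bowl scene [([765.0, -21.0], 0.68), ([647.0, 278.0], 0.42)]
bowl side [([765.0, -22.0], 0.63), ([756.0, 116.0], 0.38)]
hammer scene [([769.0, -231.0], 0.97)]
hammer side [([766.0, -228.0], 0.94), ([510.0, 251.0], 0.6), ([586.0, -307.0], 0.38)]
case_bay0 scene [([599.0, 279.0], 0.91), ([611.0, 130.0], 0.71), ([592.0, 205.0], 0.69), ([521.0, 372.0], 0.37)]
case_bay0 side [([605.0, 202.0], 0.95), ([612.0, 123.0], 0.59), ([600.0, 271.0], 0.58), ([760.0, -46.0], 0.32)]
rack_bay0 scene [([595.0, -248.0], 0.95), ([596.0, -169.0], 0.9), ([592.0, -316.0], 0.58)]
rack_bay0 side [([588.0, -245.0], 0.82), ([586.0, -170.0], 0.71), ([591.0, -325.0], 0.61)]
```

```bash
cat >> h.py <<'E'
import json
def cmd():
    d=json.load(open('cmd.json')); return np.array(d['p']),R.from_quat(d['q'])
def setcmd(p,r): json.dump({'p':list(map(float,p)),'q':r.as_quat().tolist()},open('cmd.json','w'))
def adv(row):  # commit last row sent (m, rad)
    p,r=cmd(); setcmd(p+1000*r.apply(row[:3]), r*R.from_rotvec(row[3:]))
def down(psi): return R.from_euler('xyz',[np.pi,0,psi])
def row(p,r=None):
    p0,r0=cmd(); r=r or r0
    return np.round(np.r_[r0.inv().apply(np.array(p)-p0)/1000,(r0.inv()*r).as_rotvec()],4).tolist()
E
python3 - <<'E'
from h import *
setcmd([201.233,618.08,231.313],R.from_euler('xyz',[np.pi,0,1.2562]))
s=ctrl.read_state();print(s['tool_rot'])
print(row([600,250,260],down(-1.496)))
E
```

```text
[-3.14156885e+00  2.05134326e-05  1.25591778e+00]
[-0.2266, 0.4931, -0.0287, -0.0, -0.0, 2.7522]
```

Call:
move_arm([
  [[-0.2266, 0.4931, -0.0287, 0, 0, 2.752], [-0.2266, 0.4931, -0.0287, 0, 0, 2.752], [-0.2266, 0.4931, -0.0287, 0, 0, 2.752], [-0.2266, 0.4931, -0.0287, 0, 0, 2.752], [-0.2266, 0.4931, -0.0287, 0, 0, 2.752], [-0.2266, 0.4931, -0.0287, 0, 0, 2.752], [-0.2266, 0.4931, -0.0287, 0, 0, 2.752], [-0.2266, 0.4931, -0.0287, 0, 0, 2.752], [-0.2266, 0.4931, -0.0287, 0, 0, 2.752], [-0.2266, 0.4931, -0.0287, 0, 0, 2.752], [-0.2266, 0.4931, -0.0287, 0, 0, 2.752], [-0.2266, 0.4931, -0.0287, 0, 0, 2.752], [-0.2266, 0.4931, -0.0287, 0, 0, 2.752], [-0.2266, 0.4931, -0.0287, 0, 0, 2.752], [-0.2266, 0.4931, -0.0287, 0, 0, 2.752], [-0.2266, 0.4931, -0.0287, 0, 0, 2.752], [-0.2266, 0.4931, -0.0287, 0, 0, 2.752], [-0.2266, 0.4931, -0.0287, 0, 0, 2.752]],
])

```text
clock: 6.55
eef_pos: [599.9, 250.0, 260.1]
tool_rot: [3.142, 0.0, -1.495]
force: [0.2, 0.5, 0.2]
width: 85.3
```

```bash
python3 - <<'E'
from h import *
adv([-0.2266,0.4931,-0.0287,0,0,2.752])
s=ctrl.read_state();print(s['clock'],s['eef_pos'],s['tool_rot'],cmd()[0],s['qpos'])
im=snap('wrist','w1');c=cam(im,s)
for t in ['case','lid_hinge','lid_handle','hasp_hinge','hasp_bar']:
    print(t,[(np.round(d['uv']).tolist(),np.round(onz(c,d['uv'],Z[t])[:2]).tolist(),round(float(d['score']),2)) for d in models.place_of('wrist',t)][:4])
E
```

```text
6.55 [599.92999057 249.95240312 260.07247182] [ 3.14155587e+00  4.04295917e-04 -1.49488019e+00] [600.01489051 250.01998615 260.013     ] [-0.86569126  0.71936942  0.79456081  1.49595058 -0.54028226  1.15488898
 -1.46908094]
case [([533.0, 262.0], [548.0, 9.0], 0.57)]
lid_hinge [([344.0, 133.0], [667.0, 230.0], 0.68)]
lid_handle [([358.0, 301.0], [507.0, 200.0], 0.74), ([364.0, 199.0], [610.0, 206.0], 0.38)]
hasp_hinge [([215.0, 274.0], [528.0, 342.0], 0.96), ([286.0, 199.0], [606.0, 277.0], 0.43)]
hasp_bar [([209.0, 219.0], [587.0, 342.0], 0.74)]
```

View pics/w1.png

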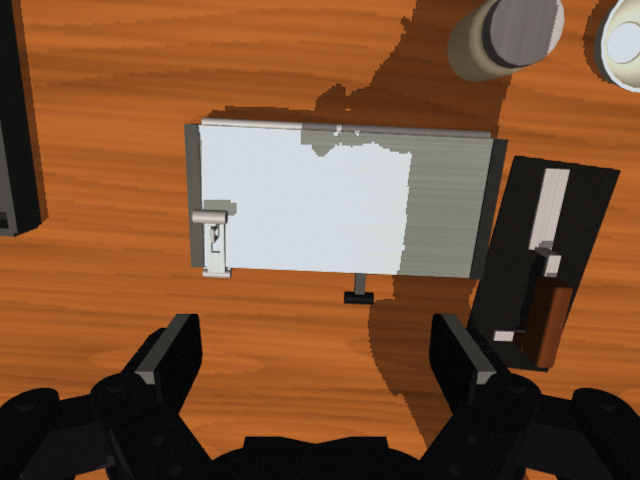

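```bash
cat >> h.py <<'E'
def casept(q,P):
    P=np.atleast_2d(np.array(P,float)); c,s=np.cos(q[2]),np.sin(q[2])
    return np.c_[q[0]+c*P[:,0]-s*P[:,1],q[1]+s*P[:,0]+c*P[:,1],P[:,2]]
E
python3 - <<'E'
from h import *
from scipy.optimize import least_squares
s=ctrl.read_state();im=snap('wrist');c=cam(im,s)
P=[(-11,115,69),(-92,-23-14,45),(-92,-23+14,45),(-92,-23,45),(-71,115,51)]
uv=[(210,216),(373,298),(345,298),(359,298),(216,273)]
r=least_squares(lambda q:(proj(c,casept(q,P))-uv).ravel(),[604,227,.075])
print(r.x,r.fun.round(1))
q=r.x
A=[(x,y,45) for x in(-65,65) for y in (-139,139)]
print(proj(c,casept(q,A)).round(),[(onz(c,a,69)[:2].round(1)) for a in uv[:1]],[(onz(c,a,45)[:2].round(1)) for a in uv[1:4]])
big=cv2.resize(im['color'][180:320,170:490],None,fx=2.5,fy=2.5,interpolation=cv2.INTER_CUBIC)
cv2.imwrite('pics/w1z.png',big)
E
```

```text
[6.02799946e+02 2.25554585e+02 2.20396042e-02] [ 0.9  0.7 -0.8  0.3 -0.8 -1.1 -0.8 -0.4  1.3  0.2]
[[479. 278.]
 [194. 264.]
 [505. 141.]
 [188. 124.]] [array([589.8, 341.1])] [array([512. , 185.8]), array([509.9, 213.6]), array([510.9, 199.7])]
```

View pics/w1z.png

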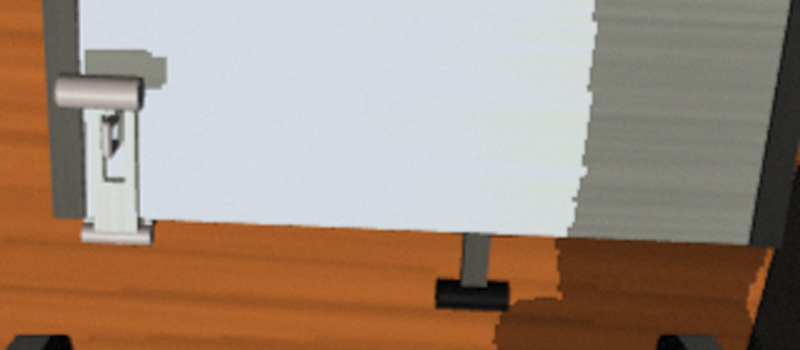

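```bash
cat >> h.py <<'E'
CQ=[603,226,0.028]
PC=-np.pi/2+0.028
E
python3 - <<'E'
from h import *
bx,by=589.8,341.1
print(row([bx,by,110],down(PC)));print(row([bx,by,56],down(PC)))
setcmd([bx,by,56],down(PC))
for th in np.linspace(0,2.9,15):
    a=.291+th; d=62.6*np.array([np.cos(a)-np.cos(.291),np.sin(a)-np.sin(.291)])
    w=casept([0,0,.028],[d[0],0,0])[0]
    print(row([bx+w[0],by+w[1],56+d[1]]))
setcmd([600.015,250.02,260.013],down(-1.4958)) 
E
```

```text
[-0.0916, 0.0034, 0.15, -0.0, -0.0, 0.047]
[-0.0916, 0.0034, 0.204, -0.0, -0.0, 0.047]
[0.0, 0.0, 0.0, 0.0, 0.0, 0.0]
[0.0, 0.005, -0.0119, 0.0, 0.0, 0.0]
[-0.0, 0.0123, -0.0226, 0.0, 0.0, 0.0]
[0.0, 0.0217, -0.0316, 0.0, 0.0, 0.0]
[0.0, 0.0327, -0.0384, 0.0, 0.0, 0.0]
[-0.0, 0.0448, -0.0428, 0.0, 0.0, 0.0]
[0.0, 0.0577, -0.0446, 0.0, 0.0, 0.0]
[-0.0, 0.0706, -0.0437, 0.0, 0.0, 0.0]
[0.0, 0.083, -0.0402, 0.0, 0.0, 0.0]
[-0.0, 0.0945, -0.0342, 0.0, 0.0, 0.0]
[0.0, 0.1045, -0.026, 0.0, 0.0, 0.0]
[-0.0, 0.1126, -0.0159, 0.0, 0.0, 0.0]
[-0.0, 0.1184, -0.0044, 0.0, 0.0, 0.0]
[-0.0, 0.1218, 0.0081, 0.0, 0.0, 0.0]
[-0.0, 0.1225, 0.0211, 0.0, 0.0, 0.0]
```

Call:
move_arm([
  [[-0.0916, 0.0034, 0.15, 0, 0, 0.047], [-0.0916, 0.0034, 0.15, 0, 0, 0.047], [-0.0916, 0.0034, 0.15, 0, 0, 0.047], [-0.0916, 0.0034, 0.15, 0, 0, 0.047], [-0.0916, 0.0034, 0.17, 0, 0, 0.047], [-0.0916, 0.0034, 0.19, 0, 0, 0.047], [-0.0916, 0.0034, 0.204, 0, 0, 0.047], [-0.0916, 0.0034, 0.204, 0, 0, 0.047]],
], jaw=0.6)

```text
clock: 7.9
eef_pos: [589.1, 340.2, 54.8]
tool_rot: [3.14, -0.001, -1.544]
force: [-0.0, -1.2, 0.5]
width: 51.6
```

```bash
python3 - <<'E'
from h import *
adv([-0.0916,0.0034,0.204,0,0,0.047])
s=ctrl.read_state();print(s['clock'],s['eef_pos'],s['tool_rot'],cmd()[0],s['force'],s['width'])
im=snap('wrist','w2')
E
```

```text
7.9 [589.09667755 340.22985737  54.83727153] [ 3.13965539e+00 -8.17561801e-04 -1.54388480e+00] [589.76133142 341.1077724   56.013     ] [-0.01673386 -1.24655787  0.54491913] 51.631933492733026
```

View pics/w2.png

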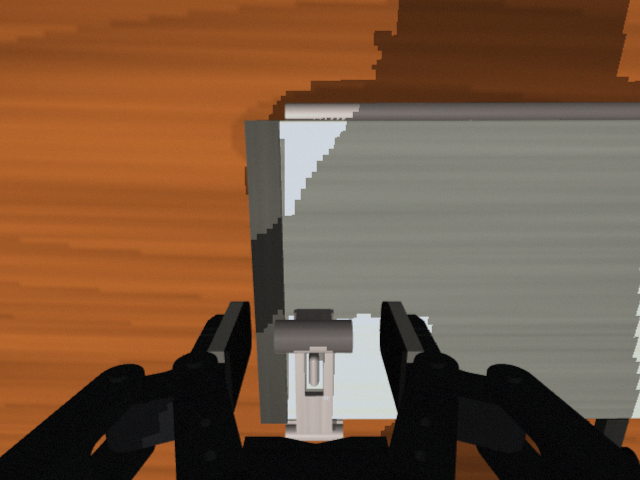

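Call:
move_arm([
  [[0, 0, 0, 0, 0, 0], [0, 0, 0, 0, 0, 0], [0, 0, 0, 0, 0, 0], [0, 0, 0, 0, 0, 0]],
], jaw=0.2)

```text
clock: 8.45
eef_pos: [590.4, 341.1, 57.0]
tool_rot: [-3.14, 0.001, -1.543]
force: [0.3, 0.1, 6.7]
width: 26.0
```

Call:
move_arm([
  [[0, 0.005, -0.0119, 0, 0, 0], [0, 0.0123, -0.0226, 0, 0, 0], [0, 0.0217, -0.0316, 0, 0, 0], [0, 0.0327, -0.0384, 0, 0, 0], [0, 0.0448, -0.0428, 0, 0, 0], [0, 0.0577, -0.0446, 0, 0, 0], [0, 0.0706, -0.0437, 0, 0, 0], [0, 0.083, -0.0402, 0, 0, 0], [0, 0.0945, -0.0342, 0, 0, 0], [0, 0.1045, -0.026, 0, 0, 0], [0, 0.1126, -0.0159, 0, 0, 0], [0, 0.1184, -0.0044, 0, 0, 0], [0, 0.1218, 0.0081, 0, 0, 0], [0, 0.1225, 0.0211, 0, 0, 0], [0, 0.1225, 0.0211, 0, 0, 0], [0, 0.1225, 0.0211, 0, 0, 0]],
])

```text
clock: 10.45
eef_pos: [452.3, 337.0, 32.2]
tool_rot: [3.113, -0.002, -1.539]
force: [-19.8, -1.8, 4.8]
width: 22.5
```

```bash
python3 - <<'E'
from h import *
adv([0,.1225,.0211,0,0,0])
s=ctrl.read_state();print(s['clock'],s['eef_pos'],cmd()[0],s['force'],s['width'])
im=snap('wrist','w3')
E
```

```text
10.45 [452.31542361 336.96921547  32.22774965] [467.30933568 337.67867036  34.913     ] [-19.84959898  -1.82228136   4.82458303] 22.513337780452556
```

View pics/w3.png

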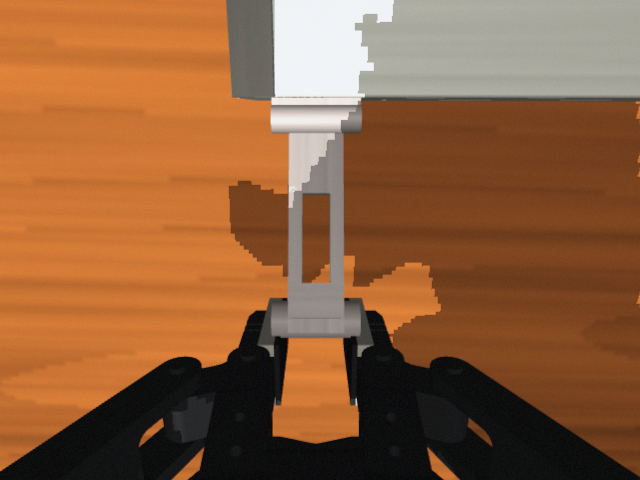

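Call:
move_arm([
  [[0, 0, 0, 0, 0, 0], [0, 0, 0, 0, 0, 0], [0, 0, 0, 0, 0, 0], [0, 0, -0.03, 0, 0, 0], [0, 0, -0.07, 0, 0, 0], [0, 0, -0.12, 0, 0, 0], [0, 0, -0.17, 0, 0, 0], [0, 0, -0.17, 0, 0, 0]],
], jaw=0.7)

```text
clock: 11.5
eef_pos: [469.9, 338.3, 209.0]
tool_rot: [-3.135, 0.004, -1.543]
force: [0.4, -0.2, -0.3]
width: 59.7
```

```bash
python3 - <<'E'
from h import *
adv([0,0,-.17,0,0,0])
s=ctrl.read_state();print(s['clock'],s['eef_pos'],cmd()[0],s['force'],s['width'])
im=snap('wrist','w4');c=cam(im,s)
for t in ['lid_handle','hasp_hinge','hasp_bar']:
    print(t,[(np.round(d['uv']).tolist(),np.round(onz(c,d['uv'],33 if t=='hasp_bar' else Z[t])[:2]).tolist(),round(float(d['score']),2)) for d in models.place_of('wrist',t)][:4])
snap('side','s4')
E
```

```text
11.5 [469.94062512 338.31562173 208.97066721] [467.30933568 337.67867036 204.913     ] [ 0.38533469 -0.20844898 -0.34091407] 59.73169643858855
lid_handle [([497.0, 176.0], [510.0, 200.0], 0.58)]
hasp_hinge [([316.0, 149.0], [527.0, 340.0], 0.71)]
hasp_bar [([316.0, 217.0], [470.0, 339.0], 0.92)]
```

View pics/w4.png

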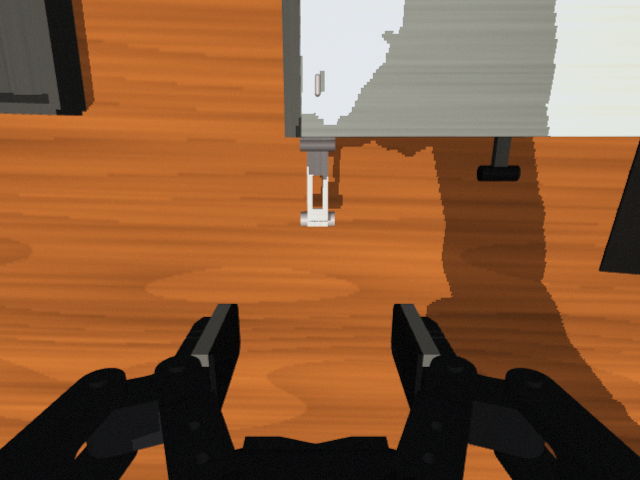

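```bash
python3 - <<'E'
from h import *
p=[510.5,199.8]
print(row(p+[120]));print(row(p+[30]))
c0=cmd()
setcmd(p+[30],c0[1])
for th in np.linspace(0,1.45,20):
    d=157*np.array([1-np.cos(th),np.sin(th)])
    w=casept([0,0,.028],[d[0],0,0])[0]
    print(row([p[0]+w[0],p[1]+w[1],30+d[1]])[:3],end=',')
setcmd(*c0)
E
```

```text
[0.139, -0.0393, 0.0849, 0.0, 0.0, 0.0]
[0.139, -0.0393, 0.1749, 0.0, 0.0, 0.0]
[0.0, 0.0, 0.0],[-0.0, -0.0005, -0.012],[-0.0, -0.0018, -0.0239],[-0.0, -0.0041, -0.0356],[-0.0, -0.0073, -0.0472],[-0.0, -0.0113, -0.0585],[-0.0, -0.0162, -0.0694],[-0.0, -0.0219, -0.0799],[-0.0, -0.0284, -0.09],[-0.0, -0.0356, -0.0996],[-0.0, -0.0435, -0.1085],[-0.0, -0.0521, -0.1169],[-0.0, -0.0614, -0.1245],[-0.0, -0.0711, -0.1314],[-0.0, -0.0814, -0.1376],[-0.0, -0.0921, -0.143],[-0.0, -0.1032, -0.1475],[-0.0, -0.1146, -0.1512],[-0.0, -0.1263, -0.154],[-0.0, -0.1381, -0.1559],
```

Call:
move_arm([
  [[0.139, -0.0393, 0.085, 0, 0, 0], [0.139, -0.0393, 0.085, 0, 0, 0], [0.139, -0.0393, 0.085, 0, 0, 0], [0.139, -0.0393, 0.085, 0, 0, 0], [0.139, -0.0393, 0.12, 0, 0, 0], [0.139, -0.0393, 0.15, 0, 0, 0], [0.139, -0.0393, 0.175, 0, 0, 0], [0.139, -0.0393, 0.175, 0, 0, 0]],
], jaw=0.6)

```text
clock: 12.75
eef_pos: [508.6, 200.3, 28.1]
tool_rot: [3.137, -0.001, -1.542]
force: [0.4, -0.3, 0.8]
width: 51.1
```

Call:
move_arm([
  [[0, 0, 0, 0, 0, 0], [0, 0, 0, 0, 0, 0], [0, 0, 0, 0, 0, 0], [0, 0, 0, 0, 0, 0]],
], jaw=0.2)

```text
clock: 13.25
eef_pos: [510.9, 200.7, 30.9]
tool_rot: [-3.14, 0.002, -1.543]
force: [-0.9, 1.1, 5.7]
width: 26.5
```

```bash
python3 - <<'E'
from h import *
adv([0.139,-.0393,.175,0,0,0])
s=ctrl.read_state();print(s['clock'],s['eef_pos'],cmd()[0],s['force'],s['width'])
snap('wrist','w5')
E
```

```text
13.25 [510.92960563 200.67024715  30.93490656] [510.48491622 199.83325243  29.913     ] [-0.90229258  1.1081693   5.71177473] 26.493377422231536
```

View pics/w5.png

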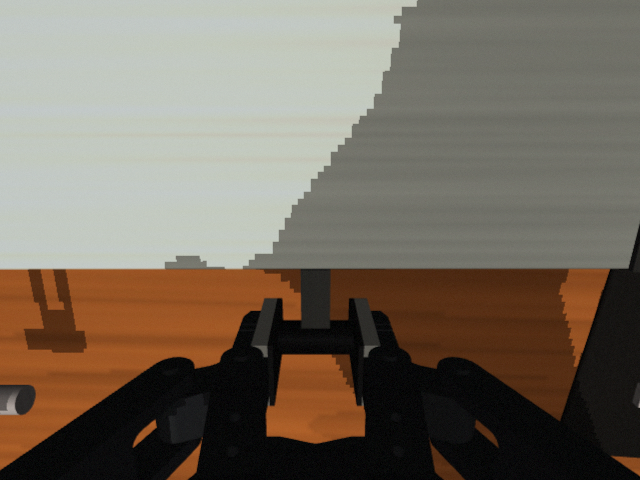

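Call:
move_arm([
  [[0, -0.0005, -0.012, 0, 0, 0], [0, -0.0018, -0.0239, 0, 0, 0], [0, -0.0041, -0.0356, 0, 0, 0], [0, -0.0073, -0.0472, 0, 0, 0], [0, -0.0113, -0.0585, 0, 0, 0], [0, -0.0162, -0.0694, 0, 0, 0], [0, -0.0219, -0.0799, 0, 0, 0], [0, -0.0284, -0.09, 0, 0, 0], [0, -0.0356, -0.0996, 0, 0, 0], [0, -0.0435, -0.1085, 0, 0, 0], [0, -0.0521, -0.1169, 0, 0, 0], [0, -0.0614, -0.1245, 0, 0, 0], [0, -0.0711, -0.1314, 0, 0, 0], [0, -0.0814, -0.1376, 0, 0, 0], [0, -0.0921, -0.143, 0, 0, 0], [0, -0.1032, -0.1475, 0, 0, 0], [0, -0.1146, -0.1512, 0, 0, 0], [0, -0.1263, -0.154, 0, 0, 0], [0, -0.1381, -0.1559, 0, 0, 0], [0, -0.1381, -0.1559, 0, 0, 0]],
])

```text
clock: 15.8
eef_pos: [648.5, 204.6, 186.9]
tool_rot: [3.141, 0.002, -1.543]
force: [-1.2, 5.7, -0.6]
width: 26.2
```

```bash
python3 - <<'E'
from h import *
adv([0,-.1381,-.1559,0,0,0])
s=ctrl.read_state();print(s['clock'],s['eef_pos'],cmd()[0],s['force'],s['width'])
snap('wrist','w6');snap('scene','sc6')
E
```

```text
15.8 [648.53096809 204.63526486 186.86744955] [648.53079876 203.69904011 185.813     ] [-1.1519478   5.72336687 -0.64880966] 26.241224049407556
```

View pics/sc6.png

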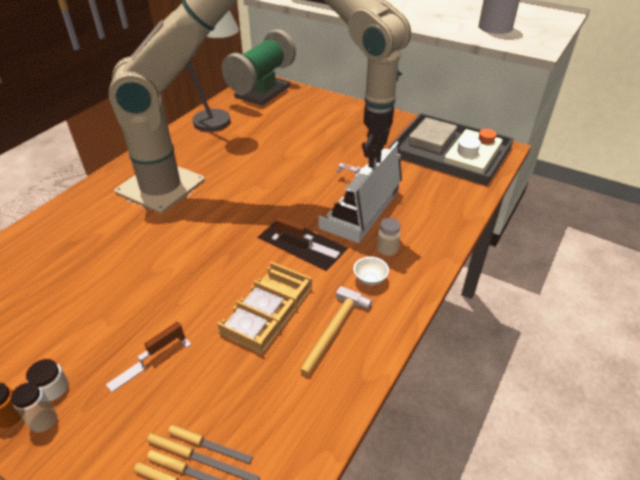

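View pics/w6.png

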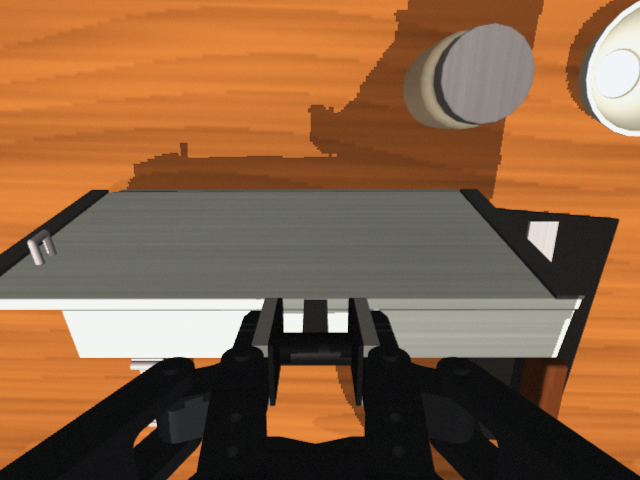

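```bash
python3 - <<'E'
from h import *
print(row([560,5,260],down(-np.pi/2)))
E
```

```text
[0.1961, 0.0941, -0.0742, -0.0, -0.0, 0.028]
```

Call:
move_arm([
  [[0, 0, 0, 0, 0, 0], [0, 0, 0, 0, 0, 0], [0, 0, -0.04, 0, 0, 0], [0, 0, -0.0742, 0, 0, 0], [0.1961, 0.0941, -0.0742, 0, 0, 0.028], [0.1961, 0.0941, -0.0742, 0, 0, 0.028], [0.1961, 0.0941, -0.0742, 0, 0, 0.028], [0.1961, 0.0941, -0.0742, 0, 0, 0.028], [0.1961, 0.0941, -0.0742, 0, 0, 0.028], [0.1961, 0.0941, -0.0742, 0, 0, 0.028]],
], jaw=0.6)

```text
clock: 17.15
eef_pos: [560.4, 5.3, 260.4]
tool_rot: [-3.141, 0.0, -1.571]
force: [-0.4, -0.2, 0.1]
width: 51.9
```

```bash
python3 - <<'E'
from h import *
adv([0.1961,0.0941,-0.0742,0,0,.028])
s=ctrl.read_state();print(s['clock'],s['eef_pos'],cmd()[0],s['tool_rot'],s['width'],s['qpos'].round(2))
im=snap('wrist','w7');c=cam(im,s);snap('scene','sc7')
for t in ['spatula','spatula_mid','mat']:
    print(t,[(np.round(d['uv']).tolist(),np.round(onz(c,d['uv'],0 if t=='mat' else 3)[:2]).tolist(),round(float(d['score']),2)) for d in models.place_of('wrist',t)][:4])
E
```

```text
17.15 [560.43914813   5.26324188 260.39074863] [559.9570364    5.04177591 260.013     ] [-3.14058406e+00  2.87804183e-04 -1.57077624e+00] 51.89581567198584 [-0.57  0.59  0.83  1.75 -0.5   1.03 -1.13]
spatula [([314.0, 255.0], [498.0, 7.0], 0.66)]
spatula_mid [([313.0, 207.0], [551.0, 8.0], 0.96)]
mat [([316.0, 219.0], [538.0, 5.0], 0.96)]
```

View pics/w7.png

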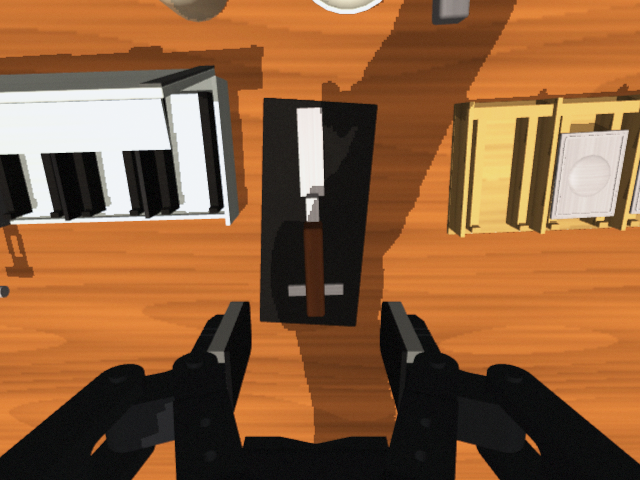

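View pics/sc7.png

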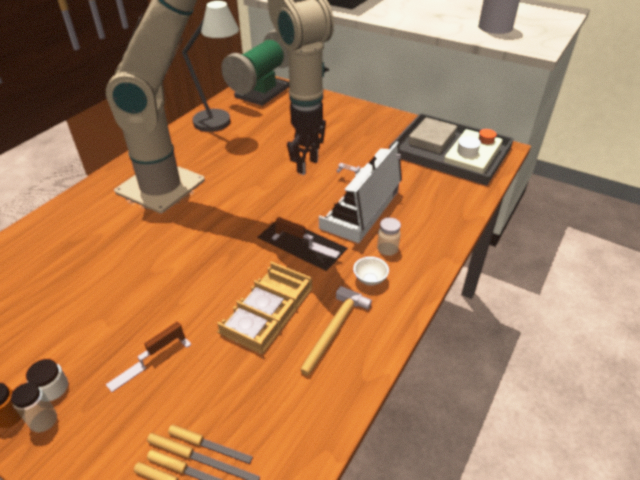

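```bash
python3 - <<'E'
import cv2
im=cv2.imread('pics/w7.png')
cv2.imwrite('pics/w7z.png',cv2.resize(im[95:330,250:390],None,fx=2.5,fy=2.5,interpolation=cv2.INTER_CUBIC))
cv2.imwrite('pics/w7r.png',cv2.resize(im[80:260,430:640],None,fx=3,fy=3,interpolation=cv2.INTER_CUBIC))
E
```

View pics/w7z.png

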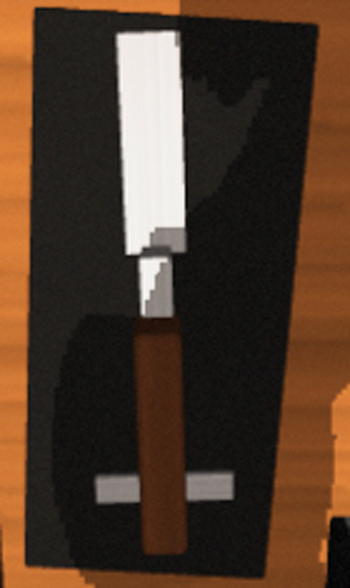

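View pics/w7r.png

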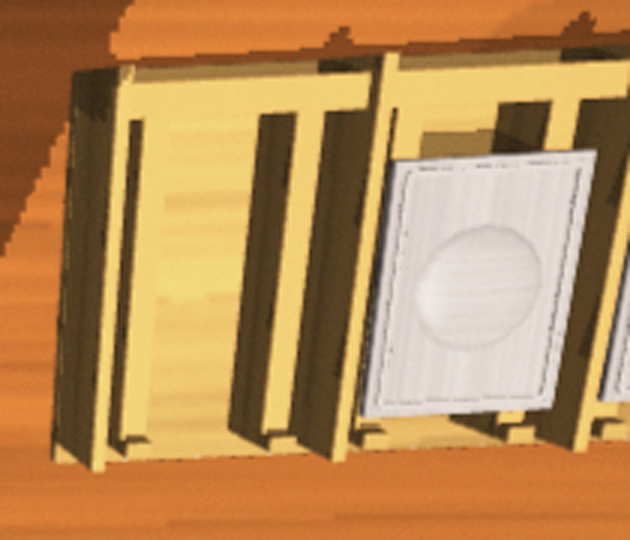

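```bash
cat >> h.py <<'E'
from scipy.optimize import least_squares
def fit(c,P,uv,x0):
    r=least_squares(lambda q:(proj(c,casept(q,P))-uv).ravel(),x0,loss='soft_l1'); return r.x,(proj(c,casept(r.x,P))-uv).round(1)
E
python3 - <<'E'
from h import *
s=ctrl.read_state();im=get_image('wrist');c=cam(im,s)
P=[(150,12,6),(150,-12,6),(65,12,6),(65,-12,6),(-39,30,7),(-39,-30,7),(-45,9,59),(-45,-9,59),(45,9,59),(45,-9,59)]
uv=np.array([(296.4,107.8),(321.6,107),(300.8,196.6),(324.4,195),(288.4,290.6),(343.6,289),(308,316.2),(324.8,315.4),(304,228.2),(322,227.4)])
q,r=fit(c,P,uv,[500,5,0]);print(q,r.tolist())
# mat corners
uv=np.array([(250+35/2.5,95+8/2.5),(250+318/2.5,95+25/2.5),(250+25/2.5,95+567/2.5),(250+265/2.5,95+577/2.5)])
P=[(120,55,3),(120,-55,3),(-120,55,3),(-120,-55,3)]
q,r=fit(c,P,uv,[535,5,0]);print('mat',q,r.tolist())
print('plaque mid', onz(c,(430+480/3,80+280/3),34), 'corners',[onz(c,(430+a/3,80+b/3),34)[:2].round(1) for a,b in [(390,160),(597,150),(362,417),(550,408)]])
# rack: divider tops z=42 front
print([onz(c,(430+a/3,80+b/3),42)[:2].round(1) for a,b in [(97,470),(337,460),(578,450),(127,68),(390,55)]])
E
```

```text
[4.98494731e+02 6.40939867e+00 3.84262596e-02] [[0.1, -0.4], [0.1, -0.6], [-0.1, -0.9], [-0.1, -0.1], [0.3, 0.0], [-0.0, -0.2], [-0.9, 1.5], [0.9, 1.7], [-1.1, 0.1], [0.9, 0.2]]
mat [ 5.33950683e+02  7.45184818e+00 -5.37148347e-02] [[-0.8, -0.6], [0.9, -0.5], [-0.3, 0.7], [0.3, 1.6]]
plaque mid [ 589.81466658 -249.02405554   34.        ] corners [array([ 625.5, -214.5]), array([ 628.6, -275.9]), array([ 546.2, -220.4]), array([ 549.3, -280. ])]
[array([ 530.6, -134.3]), array([ 534.1, -210.1]), array([ 537.6, -285.7]), array([ 651.1, -129.3]), array([ 654.8, -204.2])]
```

```bash
python3 - <<'E'
from h import *
print(row([620,-280,230],down(-np.pi/2+.044)))
E
```

```text
[0.285, -0.06, 0.03, -0.0, -0.0, -0.044]
```

Call:
move_arm([
  [[0.285, -0.06, 0.03, 0, 0, -0.044], [0.285, -0.06, 0.03, 0, 0, -0.044], [0.285, -0.06, 0.03, 0, 0, -0.044], [0.285, -0.06, 0.03, 0, 0, -0.044], [0.285, -0.06, 0.03, 0, 0, -0.044], [0.285, -0.06, 0.03, 0, 0, -0.044], [0.285, -0.06, 0.03, 0, 0, -0.044], [0.285, -0.06, 0.03, 0, 0, -0.044]],
])

```text
clock: 18.45
eef_pos: [620.4, -277.8, 230.0]
tool_rot: [-3.141, 0.001, -1.524]
force: [-0.1, 0.2, 0.1]
width: 51.2
```

```bash
python3 - <<'E'
from h import *
adv([0.285,-0.06,0.03,0,0,-.044])
s=ctrl.read_state();print(s['clock'],s['eef_pos'],cmd()[0],s['tool_rot'],s['qpos'].round(2))
np.savez('s8.npz',p=s['eef_pos'],r=s['tool_rot'])
im=snap('wrist','w8');c=cam(im,s)
for t in ['rack','rack_bay0','plaque0']:
    print(t,[(np.round(d['uv']).tolist(),np.round(onz(c,d['uv'],Z[t])[:2]).tolist(),round(float(d['score']),2)) for d in models.place_of('wrist',t)][:4])
z=cv2.resize(im['color'][100:320,150:480],None,fx=2.4,fy=2.4,interpolation=cv2.INTER_CUBIC);cv2.imwrite('pics/w8z.png',z)
E
```

```text
18.45 [ 620.39257006 -277.83750306  229.97723143] [ 619.95598954 -279.95844448  230.013     ] [-3.14137457e+00  1.28608165e-03 -1.52440521e+00] [ 0.01  0.78  0.72  1.44 -0.54  1.13 -0.71]
rack []
rack_bay0 []
plaque0 [([284.0, 246.0], [586.0, -250.0], 0.66), ([367.0, 240.0], [595.0, -326.0], 0.62)]
```

View pics/w8.png

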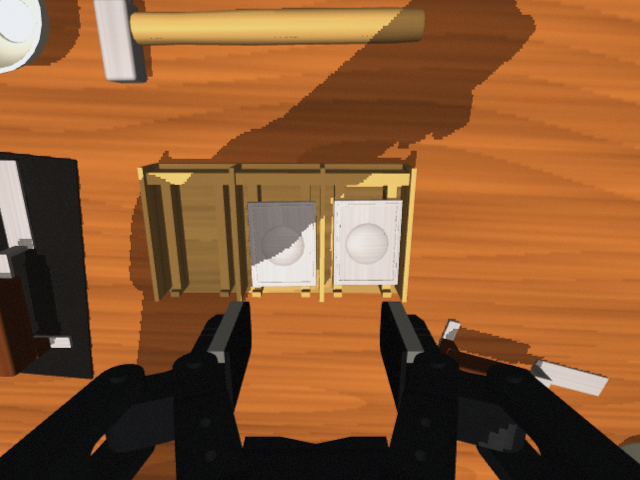

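```bash
python3 - <<'E'
import cv2
im=cv2.imread('pics/w8.png')
z=cv2.resize(im[155:310,225:420],None,fx=4,fy=3.8,interpolation=cv2.INTER_CUBIC);cv2.imwrite('pics/w8zz.png',z)
E
```

```text
(no output)
```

View pics/w8zz.png

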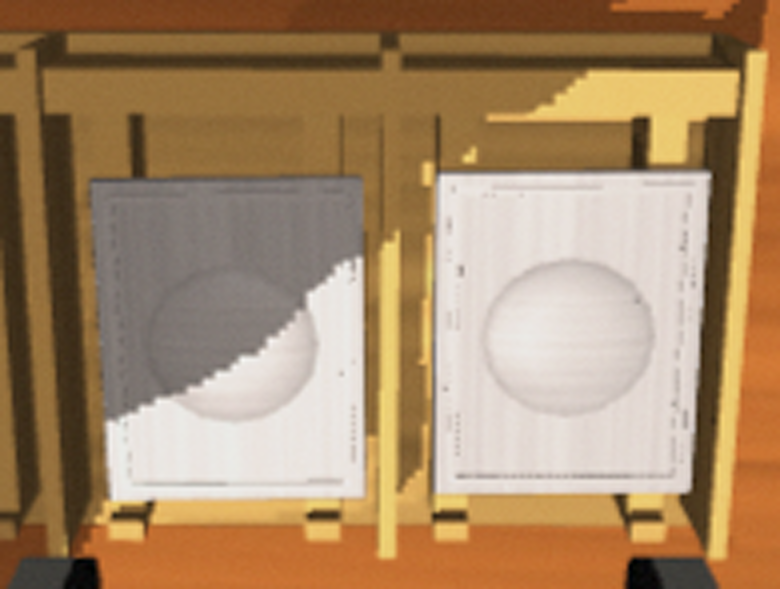

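```bash
python3 - <<'E'
from h import *
d=np.load('s8.npz');s={'eef_pos':d['p'],'tool_rot':d['r']};im=get_image('wrist');c=cam(im,s)
U=lambda L:np.array([(225+a/4,155+b/3.8) for a,b in L])
P=[(-65,38,42),(65,38,42),(-65,-38,42),(65,-38,42),(-65,-114,42),(65,-114,42)]
q,r=fit(c,P,U([(58,557),(27,50),(387,557),(390,47),(718,557),(754,50)]),[590,-245,.045]);print('rack',q,r.tolist())
bays=casept(q,[(0,-76,30),(0,0,30),(0,76,30)]);print(bays)
pts=[(40,30,34),(40,-30,34),(-40,30,34),(-40,-30,34)]
for L in ([(92,180),(362,178),(110,500),(364,497)],[(438,173),(711,172),(436,495),(690,493)]):
    a,r=fit(c,pts,U(L),[590,-250,.045]);print('plaque',a,r.tolist(),'in rack',(R.from_euler('z',-q[2]).apply([a[0]-q[0],a[1]-q[1],0])))
print(onz(c,U([(128,535)])[0],36),onz(c,U([(323,535)])[0],36),onz(c,U([(450,535)])[0],36),onz(c,U([(647,535)])[0],36))
E
```

```text
rack [ 5.93513369e+02 -2.46710958e+02  4.78715337e-02] [[0.5, 6.8], [-0.8, -1.6], [0.1, 6.8], [0.0, -0.8], [-0.7, 6.8], [0.7, -1.7]]
[[ 597.15021578 -322.6238904    30.        ]
 [ 593.51336867 -246.71095775   30.        ]
 [ 589.87652156 -170.7980251    30.        ]]
plaque [ 5.87271408e+02 -2.49790982e+02  5.39743014e-02] [[-0.8, -0.2], [0.5, -0.1], [-0.3, 0.0], [0.5, 0.5]] in rack [-6.38219859 -2.77779778  0.        ]
plaque [ 5.92278073e+02 -3.25523403e+02  5.38032800e-02] [[-0.3, 0.0], [0.3, -0.1], [-0.5, -0.0], [0.4, 0.2]] in rack [ -5.00531245 -78.66304312   0.        ]
[ 537.48027418 -226.74552313   36.        ] [ 539.67282732 -272.28893144   36.        ] [ 541.10013003 -301.93666439   36.        ] [ 543.31309349 -347.90403304   36.        ]
```

```bash
python3 - <<'E'
from h import *
print(row([560,165,260],down(PC)))
E
```

```text
[-0.4472, 0.0403, -0.03, -0.0, -0.0, 0.016]
```

Call:
move_arm([
  [[-0.4472, 0.0403, -0.03, 0, 0, 0.016], [-0.4472, 0.0403, -0.03, 0, 0, 0.016], [-0.4472, 0.0403, -0.03, 0, 0, 0.016], [-0.4472, 0.0403, -0.03, 0, 0, 0.016], [-0.4472, 0.0403, -0.03, 0, 0, 0.016], [-0.4472, 0.0403, -0.03, 0, 0, 0.016], [-0.4472, 0.0403, -0.03, 0, 0, 0.016], [-0.4472, 0.0403, -0.03, 0, 0, 0.016], [-0.4472, 0.0403, -0.03, 0, 0, 0.016], [-0.4472, 0.0403, -0.03, 0, 0, 0.016], [-0.4472, 0.0403, -0.03, 0, 0, 0.016]],
])

```text
clock: 20.08
eef_pos: [560.3, 162.7, 260.2]
tool_rot: [-3.141, -0.0, -1.547]
force: [0.8, -0.4, -0.2]
width: 51.1
```

```bash
python3 - <<'E'
from h import *
adv([-0.4472, 0.0403, -0.03, 0, 0, 0.016])
s=ctrl.read_state();print(s['clock'],s['eef_pos'],cmd()[0],s['tool_rot'])
np.savez('s9.npz',p=s['eef_pos'],r=s['tool_rot'])
im=snap('wrist','w9');c=cam(im,s)
for t in ['case_bay0']:
    print(t,[(np.round(d['uv']).tolist(),np.round(onz(c,d['uv'],Z[t])[:2]).tolist(),round(float(d['score']),2)) for d in models.place_of('wrist',t)][:4])
E
```

```text
20.075 [560.29306215 162.73264726 260.2140194 ] [560.02617663 165.03632799 260.013     ] [-3.14132598e+00 -4.97617535e-04 -1.54654031e+00]
case_bay0 [([191.0, 158.0], [601.0, 279.0], 0.97), ([355.0, 156.0], [606.0, 127.0], 0.93), ([272.0, 156.0], [604.0, 204.0], 0.6)]
```

View pics/w9.png

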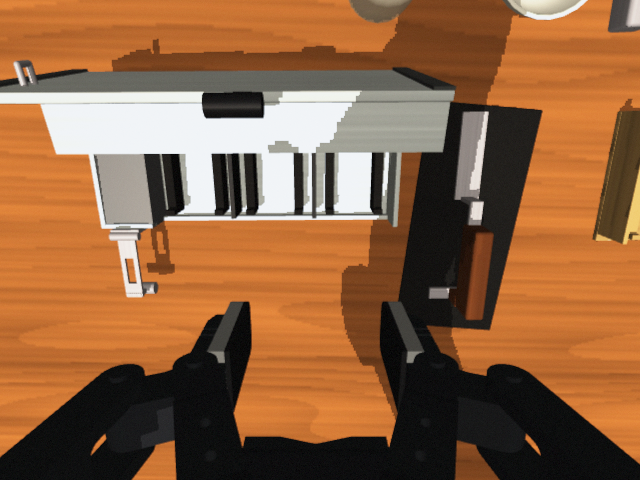

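```bash
python3 - <<'E'
from h import *
d=np.load('s9.npz');s={'eef_pos':d['p'],'tool_rot':d['r']};im=get_image('wrist');c=cam(im,s)
print(proj(c,casept([498.5,6.4,.038],[(-39,30,7),(150,12,6),(150,-12,6),(65,12,6),(-45,9,59),(-45,-9,59)])).round())
p=casept([498.5,6.4,.038],[(22,0,0)])[0];print(p)
print(row([p[0],p[1],120],down(-np.pi/2+.038)));print(row([p[0],p[1],24],down(-np.pi/2+.038)))
E
```

```text
[[430. 293.]
 [463. 112.]
 [488. 111.]
 [454. 199.]
 [465. 321.]
 [484. 321.]]
[520.48411791   7.23579882   0.        ]
[0.1566, 0.0439, 0.14, -0.0, -0.0, -0.01]
[0.1566, 0.0439, 0.236, -0.0, -0.0, -0.01]
```

Call:
move_arm([
  [[0.1566, 0.0439, 0.14, 0, 0, -0.01], [0.1566, 0.0439, 0.14, 0, 0, -0.01], [0.1566, 0.0439, 0.14, 0, 0, -0.01], [0.1566, 0.0439, 0.14, 0, 0, -0.01], [0.1566, 0.0439, 0.14, 0, 0, -0.01], [0.1566, 0.0439, 0.17, 0, 0, -0.01], [0.1566, 0.0439, 0.2, 0, 0, -0.01], [0.1566, 0.0439, 0.22, 0, 0, -0.01], [0.1566, 0.0439, 0.236, 0, 0, -0.01], [0.1566, 0.0439, 0.236, 0, 0, -0.01], [0.1566, 0.0439, 0.236, 0, 0, -0.01]],
])

```text
clock: 21.6
eef_pos: [521.1, 7.4, 24.7]
tool_rot: [-3.14, 0.0, -1.533]
force: [-0.2, 0.3, -0.2]
width: 50.9
```

```bash
python3 - <<'E'
from h import *
adv([0.1566, 0.0439, 0.236, 0, 0, -0.01])
s=ctrl.read_state();print(s['clock'],s['eef_pos'],cmd()[0],s['tool_rot'])
im=snap('wrist','w10')
E
```

```text
21.6 [521.13753764   7.36574257  24.7018677 ] [520.52703187   7.26881687  24.013     ] [-3.14022492e+00  1.00736705e-05 -1.53273611e+00]
```

View pics/w10.png

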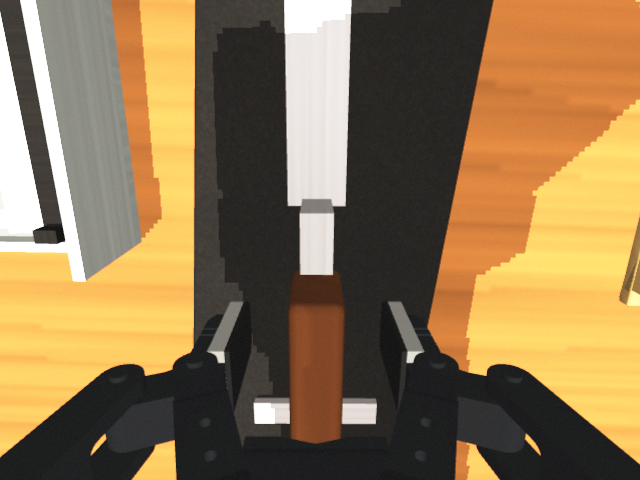

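Call:
move_arm([
  [[0, 0, 0, 0, 0, 0], [0, 0, 0, 0, 0, 0], [0, 0, 0, 0, 0, 0], [0, 0, 0, 0, 0, 0], [0, 0, 0, 0, 0, 0], [0, 0, -0.01, 0, 0, 0], [0, 0, -0.03, 0, 0, 0], [0, 0, -0.05, 0, 0, 0], [0, 0, -0.06, 0, 0, 0], [0, 0, -0.06, 0, 0, 0], [0, 0, -0.06, 0, 0, 0]],
], jaw=0.0)

```text
clock: 23.02
eef_pos: [519.9, 7.4, 83.5]
tool_rot: [3.14, 0.0, -1.533]
force: [-0.2, 0.6, -2.0]
width: 17.2
```

```bash
python3 - <<'E'
from h import *
adv([0,0,-.06,0,0,0])
s=ctrl.read_state();print(s['clock'],s['eef_pos'],cmd()[0],s['tool_rot'],s['width'],s['force'],s['torque'])
im=snap('wrist','w11');snap('side','sd11')
c=cam(im,s)
# predicted spatula points assuming rigid: TCP at local (22,0,21)
T=rot(s['tool_rot']);
def sp(P): # local->world
    P=np.array(P,float)-[22,0,21]; return s['eef_pos']+P@np.array([-T[:,1],-T[:,0],-T[:,2]]) 
print(proj(c,sp([(150,12,3),(150,-12,3),(65,12,3),(65,-12,3),(45,9,56),(45,-9,56)])).round(1).tolist())
E
```

```text
23.025 [519.91612667   7.43723249  83.48162076] [520.52703187   7.26881687  84.013     ] [ 3.14049693e+00  2.42306352e-04 -1.53278830e+00] 17.21801409336671 [-0.22484078  0.60611282 -1.95943906] [0.02230627 0.00289801 0.01215909]
[[281.5, -34.6], [350.0, -34.5], [286.6, 204.1], [344.5, 204.2], [285.6, 305.2], [345.3, 305.3]]
```

View pics/w11.png

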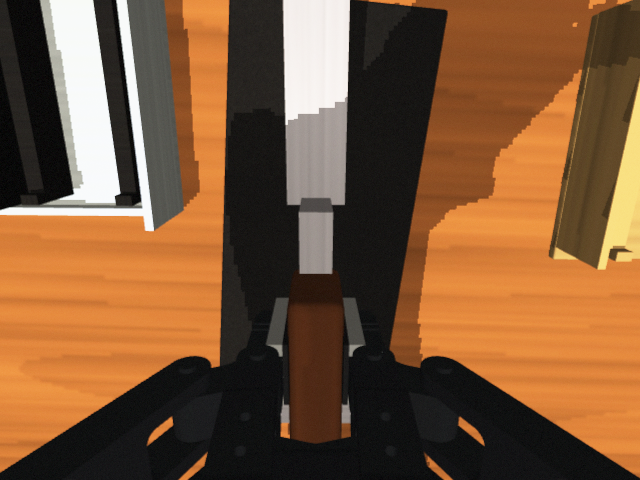

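View pics/sd11.png

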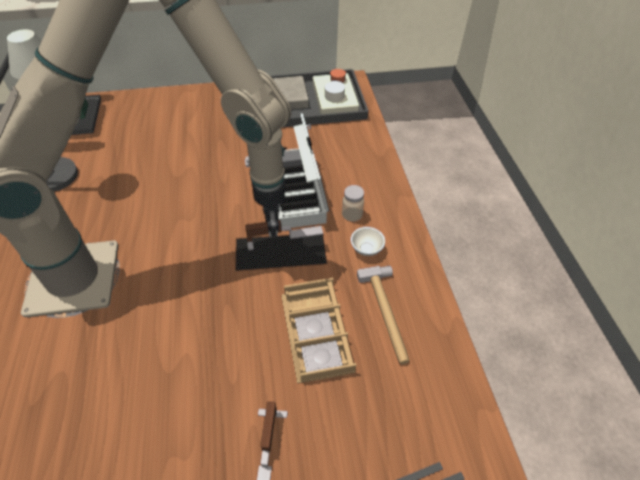

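```bash
cat >> h.py <<'E'
RQ=[593.5,-246.7,0.048]
PR=-np.pi/2+0.048
def rk(x,y,z): return casept(RQ,[(x,y,z)])[0]
def cs(x,y,z): return casept(CQ,[(x,y,z)])[0]
E
python3 - <<'E'
from h import *
print(rk(-198,-1.5,84))
print(row(rk(-198,-1.5,84),down(PR)));print(row(rk(-198,-1.5,35),down(PR)))
E
```

```text
[ 395.80002456 -257.69862322   84.        ]
[0.26, 0.1347, 0.0, -0.0, -0.0, -0.01]
[0.26, 0.1347, 0.049, -0.0, -0.0, -0.01]
```

Call:
move_arm([
  [[0.06, 0.06, 0, 0, 0, -0.005], [0.11, 0.09, 0, 0, 0, -0.01], [0.16, 0.12, 0, 0, 0, -0.01], [0.21, 0.1347, 0, 0, 0, -0.01], [0.26, 0.1347, 0, 0, 0, -0.01], [0.26, 0.1347, 0, 0, 0, -0.01], [0.26, 0.1347, 0.02, 0, 0, -0.01], [0.26, 0.1347, 0.04, 0, 0, -0.01], [0.26, 0.1347, 0.049, 0, 0, -0.01], [0.26, 0.1347, 0.049, 0, 0, -0.01], [0.26, 0.1347, 0.049, 0, 0, -0.01]],
])

```text
clock: 24.5
eef_pos: [395.8, -257.7, 35.4]
tool_rot: [-3.141, -0.0, -1.523]
force: [-0.7, 0.7, -1.7]
width: 17.0
```

```bash
python3 - <<'E'
from h import *
adv([0.26, 0.1347, 0.049, 0, 0, -0.01])
s=ctrl.read_state();print(s['clock'],s['eef_pos'],cmd()[0],s['tool_rot'],s['width'],s['force'])
im=snap('wrist','w12');snap('side','sd12')
E
```

```text
24.5 [ 395.82672544 -257.72368075   35.37082854] [ 395.80092281 -257.66039579   35.013     ] [-3.14125414e+00 -3.31436619e-04 -1.52279275e+00] 17.02474032339875 [-0.73439986  0.6847005  -1.65633436]
```

View pics/w12.png

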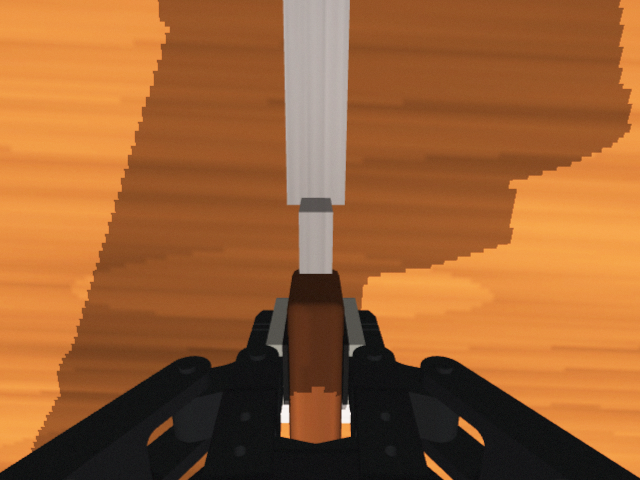

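View pics/sd12.png

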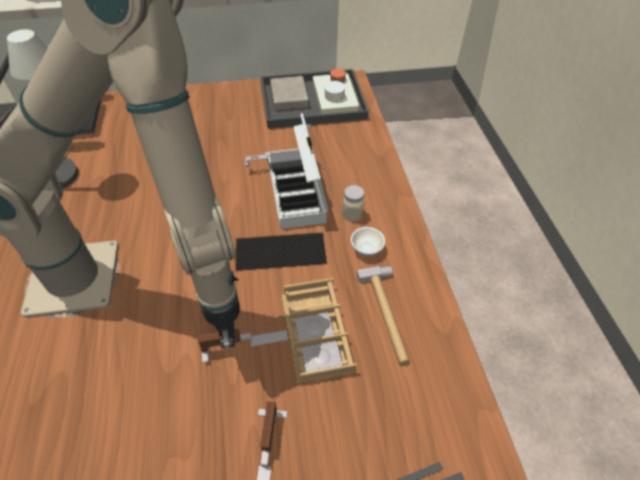

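Call:
move_arm([
  [[0, -0.01, 0, 0, 0, 0], [0, -0.02, 0, 0, 0, 0], [0, -0.03, 0, 0, 0, 0], [0, -0.04, 0, 0, 0, 0], [0, -0.05, 0, 0, 0, 0], [0, -0.06, 0, 0, 0, 0], [0, -0.06, 0, 0, 0, 0]],
])

```text
clock: 25.48
eef_pos: [456.6, -254.7, 34.9]
tool_rot: [-3.141, -0.0, -1.522]
force: [0.2, -0.0, -1.6]
width: 17.2
```

```bash
python3 - <<'E'
from h import *
adv([0,-.06,0, 0, 0, 0])
s=ctrl.read_state();print(s['clock'],s['eef_pos'],cmd()[0],s['tool_rot'],s['width'],s['force'])
im=snap('wrist','w13');snap('side','sd12')
E
```

```text
25.475 [ 456.55816318 -254.69222179   34.89125777] [ 455.73182666 -254.78172172   35.013     ] [-3.14105303e+00 -3.74743954e-04 -1.52173325e+00] 17.218069579350043 [ 0.16467025 -0.00964487 -1.60542912]
```

View pics/w13.png

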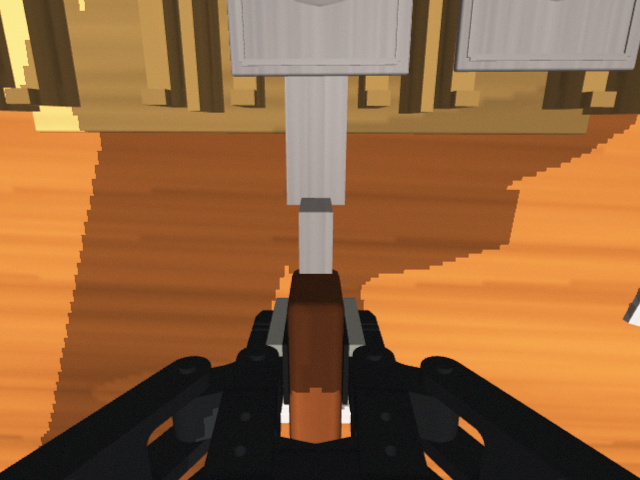

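```bash
python3 - <<'E'
from h import *
s=ctrl.read_state();im=get_image('wrist');c=cam(im,s)
e=onz(c,(320,75),30);print(e)
T=rot(s['tool_rot'])
print('front edge local x', (e-s['eef_pos'])@(-T[:,1])+22)
E
```

```text
[ 546.31557262 -251.93578462   30.        ]
front edge local x 113.18054576777334
```

Call:
move_arm([
  [[0, -0.01, 0, 0, 0, 0], [0, -0.02, 0, 0, 0, 0], [0, -0.03, 0, 0, 0, 0], [0, -0.037, 0, 0, 0, 0], [0, -0.0415, 0, 0, 0, 0], [0, -0.0415, 0, 0, 0, 0], [0, -0.0415, -0.005, 0, 0, 0], [0, -0.0415, -0.008, 0, 0, 0], [0, -0.0415, -0.011, 0, 0, 0], [0, -0.0415, -0.013, 0, 0, 0], [0, -0.0415, -0.015, 0, 0, 0], [0, -0.0415, -0.018, 0, 0, 0], [0, -0.0415, -0.022, 0, 0, 0], [0, -0.0415, -0.026, 0, 0, 0], [0, -0.0415, -0.03, 0, 0, 0], [0, -0.0415, -0.034, 0, 0, 0], [0, -0.0415, -0.034, 0, 0, 0]],
])

```text
clock: 27.75
eef_pos: [497.2, -253.0, 69.4]
tool_rot: [-3.141, -0.0, -1.523]
force: [0.4, 0.1, -3.6]
width: 17.1
```

```bash
python3 - <<'E'
from h import *
adv([0,-.0415,-.034, 0, 0, 0])
s=ctrl.read_state();print(s['clock'],s['eef_pos'],cmd()[0],s['tool_rot'],s['width'],s['force'])
im=snap('wrist','w14');snap('side','sd14')
E
```

```text
27.75 [ 497.23228227 -252.95485179   69.36370765] [ 497.18403515 -252.79063882   69.013     ] [-3.14101289e+00 -3.28108924e-04 -1.52292632e+00] 17.14482449018254 [ 0.39768135  0.1158071  -3.56805588]
```

View pics/w14.png

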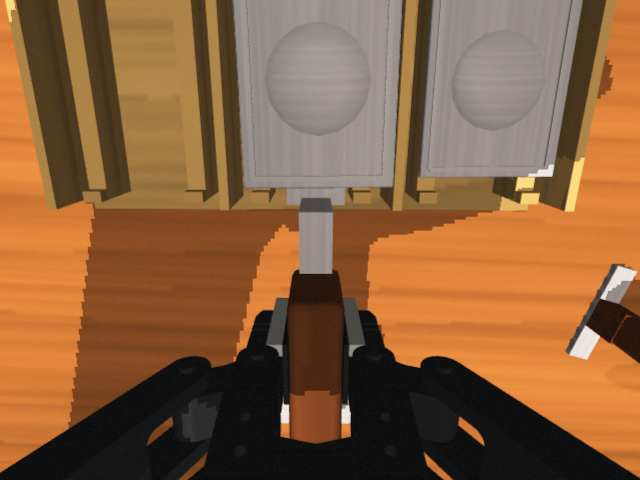

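View pics/sd14.png

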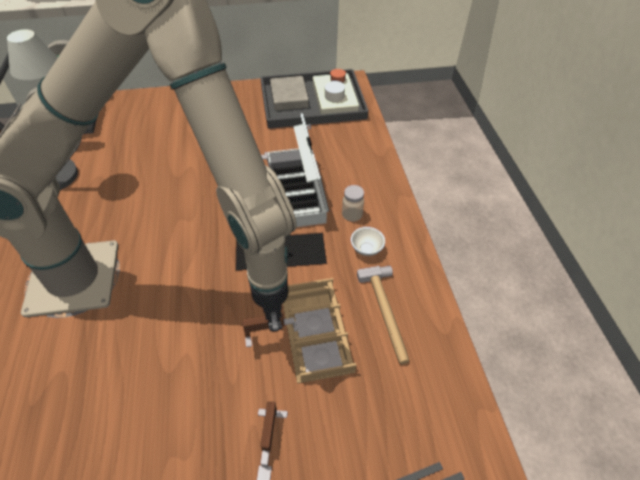

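```bash
cat >> h.py <<'E'
def edge(v,u=320,z=7):
    s=ctrl.read_state();im=get_image('wrist');c=cam(im,s);T=rot(s['tool_rot'])
    e=onz(c,(u,v),s['eef_pos'][2]-21+z); d=e-s['eef_pos']
    return d@(-T[:,1])+22, d@(-T[:,0])
E
python3 - <<'E'
from h import *
print(edge(183),edge(188,z=3),edge(183,244),edge(183,396))
# plan: centre local xc ; y off
for a in (105,):
    print(row(rk(-95,-1.5,105),down(PR)))
xc=111.5
print(row(cs(-(xc-22),-23,105),down(PC)),row(cs(-(xc-22),-99,105),down(PC)))
E
```

```text
(np.float64(74.38754683403678), np.float64(-1.7649786667474971)) (np.float64(71.73340467589794), np.float64(-1.819643382326909)) (np.float64(74.36287020080432), np.float64(28.481591498800533)) (np.float64(74.41709431006424), np.float64(-31.999314859207292))
[0.0, -0.0015, -0.036, -0.0, -0.0, -0.0]
[-0.452, -0.0387, -0.036, -0.0, -0.0, 0.02] [-0.376, -0.0372, -0.036, -0.0, -0.0, 0.02]
```

```bash
python3 - <<'E'
from h import *
print(row(cs(-90.5,-22,105),down(PC)))
E
```

```text
[-0.453, -0.0377, -0.036, -0.0, -0.0, 0.02]
```

Call:
move_arm([
  [[0, 0, -0.006, 0, 0, 0], [0, 0, -0.014, 0, 0, 0], [0, 0, -0.023, 0, 0, 0], [0, 0, -0.031, 0, 0, 0], [0, 0, -0.036, 0, 0, 0], [-0.002, 0, -0.036, 0, 0, 0], [-0.007, 0, -0.036, 0, 0, 0], [-0.015, -0.001, -0.036, 0, 0, 0.001], [-0.026, -0.002, -0.036, 0, 0, 0.002], [-0.039, -0.003, -0.036, 0, 0, 0.003], [-0.054, -0.004, -0.036, 0, 0, 0.004], [-0.071, -0.006, -0.036, 0, 0, 0.005], [-0.089, -0.007, -0.036, 0, 0, 0.006], [-0.108, -0.008, -0.036, 0, 0, 0.007], [-0.127, -0.01, -0.036, 0, 0, 0.008], [-0.146, -0.011, -0.036, 0, 0, 0.009], [-0.165, -0.013, -0.036, 0, 0, 0.01], [-0.184, -0.014, -0.036, 0, 0, 0.011], [-0.203, -0.016, -0.036, 0, 0, 0.012], [-0.222, -0.017, -0.036, 0, 0, 0.013]],
])

```text
clock: 30.55
eef_pos: [503.3, -28.7, 105.0]
tool_rot: [-3.142, 0.0, -1.535]
force: [0.9, 0.5, -3.2]
width: 17.6
```

```bash
python3 - <<'E'
from h import *
adv([-.222,-.017,-.036, 0, 0, 0.013])
print(row(cs(-90.5,-22,105),down(PC)))
E
```

```text
[-0.2312, -0.0177, 0.0, -0.0, -0.0, 0.007]
```

Call:
move_arm([
  [[-0.019, -0.001, 0, 0, 0, 0.001], [-0.038, -0.003, 0, 0, 0, 0.001], [-0.057, -0.004, 0, 0, 0, 0.002], [-0.076, -0.006, 0, 0, 0, 0.002], [-0.095, -0.007, 0, 0, 0, 0.003], [-0.114, -0.009, 0, 0, 0, 0.004], [-0.132, -0.01, 0, 0, 0, 0.004], [-0.149, -0.011, 0, 0, 0, 0.005], [-0.165, -0.013, 0, 0, 0, 0.005], [-0.18, -0.014, 0, 0, 0, 0.006], [-0.193, -0.015, 0, 0, 0, 0.006], [-0.204, -0.016, 0, 0, 0, 0.007], [-0.213, -0.0165, 0, 0, 0, 0.007], [-0.22, -0.017, 0, 0, 0, 0.007], [-0.225, -0.0175, 0, 0, 0, 0.007], [-0.229, -0.0177, 0, 0, 0, 0.007], [-0.2312, -0.0177, 0, 0, 0, 0.007], [-0.2312, -0.0177, 0, 0, 0, 0.007], [-0.2312, -0.0177, 0, 0, 0, 0.007]],
])

```text
clock: 32.92
eef_pos: [513.1, 201.1, 105.0]
tool_rot: [-3.142, -0.0, -1.543]
force: [-0.1, 0.2, -2.8]
width: 17.1
```

```bash
python3 - <<'E'
from h import *
adv([-.2312,-.0177,0, 0, 0, 0.007])
s=ctrl.read_state();print(s['clock'],s['eef_pos'],cmd()[0],s['tool_rot'],s['width'],s['force'])
im=snap('wrist','w15');snap('scene','sc15')
E
```

```text
32.925 [513.05014512 201.06647062 105.03579077] [513.11302672 201.44707245 105.013     ] [-3.14155223e+00 -1.71690455e-04 -1.54343078e+00] 17.137283851442312 [-0.07528105  0.24552187 -2.76972243]
```

View pics/w15.png

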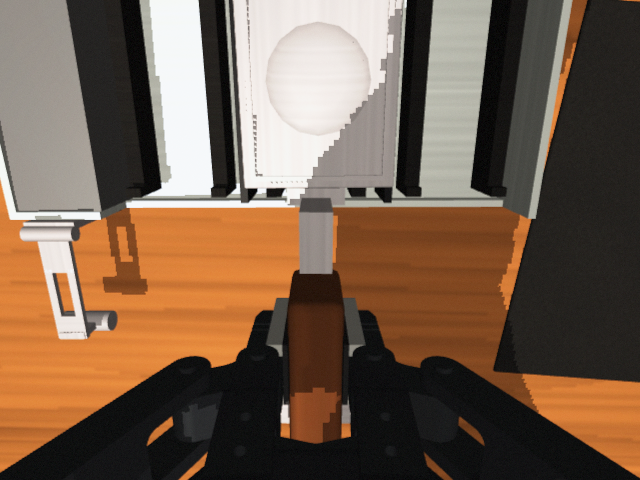

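View pics/sc15.png

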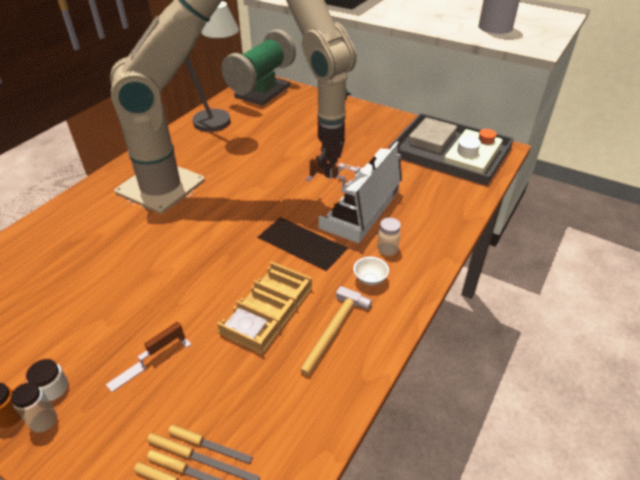

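Call:
move_arm([
  [[0, 0, 0.003, 0, 0, 0], [0, 0, 0.009, 0, 0, 0], [0, 0, 0.017, 0, 0, 0], [0, 0, 0.025, 0, 0, 0], [0, 0, 0.033, 0, 0, 0], [0, 0, 0.04, 0, 0, 0], [0, 0, 0.046, 0, 0, 0], [0, 0, 0.05, 0, 0, 0], [0, 0, 0.053, 0, 0, 0], [0, 0, 0.055, 0, 0, 0], [0, 0, 0.057, 0, 0, 0], [0, 0, 0.059, 0, 0, 0], [0, 0, 0.061, 0, 0, 0], [0, 0, 0.063, 0, 0, 0], [0, 0, 0.064, 0, 0, 0], [0, 0, 0.064, 0, 0, 0], [0, 0, 0.064, 0, 0, 0]],
])

```text
clock: 35.15
eef_pos: [513.1, 201.4, 41.1]
tool_rot: [-3.141, 0.0, -1.543]
force: [0.8, -0.1, -0.8]
width: 17.1
```

```bash
python3 - <<'E'
from h import *
adv([0,0,.064, 0, 0, 0])
s=ctrl.read_state();print(s['clock'],s['eef_pos'],cmd()[0],s['tool_rot'],s['width'],s['force'])
im=snap('wrist','w16')
E
```

```text
35.15 [513.10574488 201.37083846  41.0711469 ] [513.11302672 201.44707245  41.013     ] [-3.14143900e+00  7.43374416e-05 -1.54308934e+00] 17.060845821307087 [ 0.78959036 -0.05859294 -0.77994936]
```

View pics/w16.png

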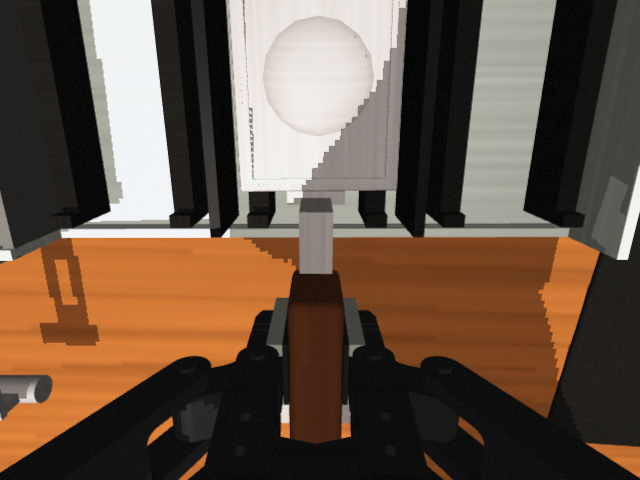

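Call:
move_arm([
  [[0, 0.006, 0, 0, 0, 0], [0, 0.014, 0, 0, 0, 0], [0, 0.024, 0, 0, 0, 0], [0, 0.034, 0, 0, 0, 0], [0, 0.044, 0, 0, 0, 0], [0, 0.056, 0, 0, 0, 0], [0, 0.068, 0, 0, 0, 0], [0, 0.08, 0, 0, 0, 0], [0, 0.095, 0, 0, 0, 0], [0, 0.108, 0, 0, 0, 0], [0, 0.108, 0, 0, 0, 0]],
])

```text
clock: 36.58
eef_pos: [403.6, 198.4, 41.0]
tool_rot: [3.14, 0.0, -1.543]
force: [0.5, -0.6, -2.1]
width: 17.2
```

```bash
python3 - <<'E'
from h import *
adv([0,.108,0, 0, 0, 0])
s=ctrl.read_state();print(s['clock'],s['eef_pos'],cmd()[0],s['tool_rot'],s['width'],s['force'])
im=snap('wrist','w17');snap('scene','sc17');snap('side','sd17')
print(row(rk(-200,-77.5,95),down(PR)))
E
```

```text
36.575 [403.56651694 198.39129679  41.01312761] [405.15534885 198.42386412  41.013     ] [ 3.13995111e+00  2.17052638e-04 -1.54273287e+00] 17.234708731982504 [ 0.49782804 -0.55083583 -2.09548369]
[0.5317, 0.0226, -0.054, -0.0, -0.0, -0.02]
```

View pics/w17.png

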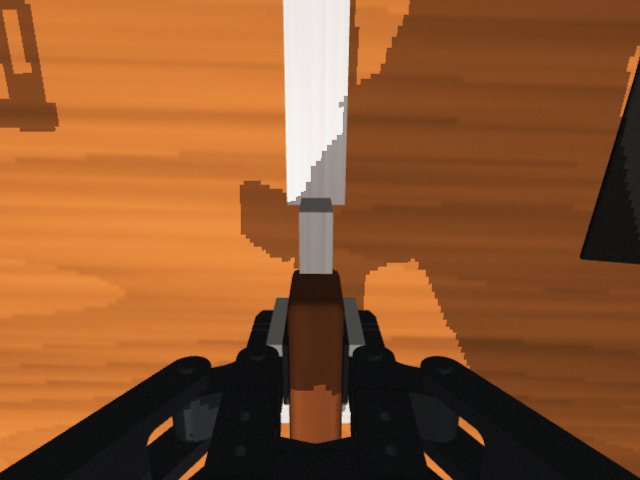

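View pics/sd17.png

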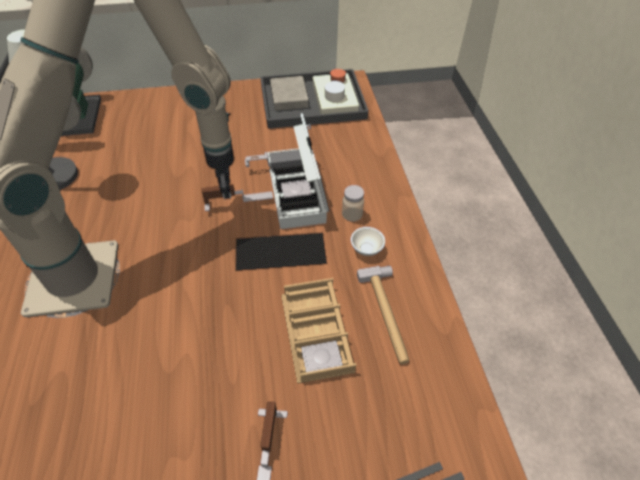

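Call:
move_arm([
  [[0, 0, -0.03, 0, 0, 0], [0.02, 0, -0.054, 0, 0, 0], [0.07, 0, -0.054, 0, 0, -0.01], [0.12, 0.01, -0.054, 0, 0, -0.02], [0.18, 0.01, -0.054, 0, 0, -0.02], [0.24, 0.0226, -0.054, 0, 0, -0.02], [0.3, 0.0226, -0.054, 0, 0, -0.02], [0.36, 0.0226, -0.054, 0, 0, -0.02], [0.42, 0.0226, -0.054, 0, 0, -0.02], [0.48, 0.0226, -0.054, 0, 0, -0.02], [0.52, 0.0226, -0.054, 0, 0, -0.02], [0.5317, 0.0226, -0.054, 0, 0, -0.02], [0.5317, 0.0226, -0.034, 0, 0, -0.02], [0.5317, 0.0226, -0.014, 0, 0, -0.02], [0.5317, 0.0226, 0.006, 0, 0, -0.02], [0.5317, 0.0226, 0.006, 0, 0, -0.02], [0.5317, -0.01, 0.006, 0, 0, -0.02], [0.5317, -0.025, 0.006, 0, 0, -0.02], [0.5317, -0.04, 0.006, 0, 0, -0.02], [0.5317, -0.04, 0.006, 0, 0, -0.02]],
])

```text
clock: 39.22
eef_pos: [460.9, -331.6, 35.2]
tool_rot: [-3.141, -0.0, -1.521]
force: [-0.9, 0.7, -1.3]
width: 17.3
```

```bash
python3 - <<'E'
from h import *
adv([0.5317, -0.04, 0.006, 0, 0, -0.02])
s=ctrl.read_state();print(s['clock'],s['eef_pos'],cmd()[0],s['tool_rot'],s['width'],s['force'])
im=snap('wrist','w18')
E
```

```text
39.225 [ 460.92425984 -331.58345025   35.15233384] [ 460.02337648 -331.94807099   35.013     ] [-3.14093630e+00 -3.11868809e-04 -1.52102003e+00] 17.25714214116851 [-0.87055958  0.68392452 -1.29176161]
```

View pics/w18.png

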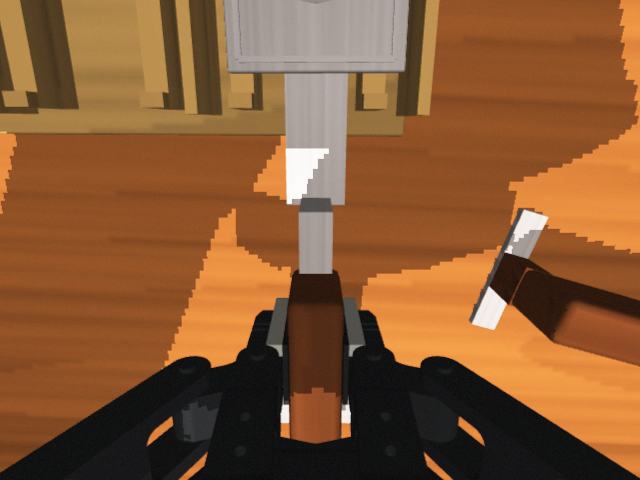

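```bash
python3 - <<'E'
from h import *
s=ctrl.read_state()
im=get_image('wrist');c=cam(im,s);e=onz(c,(317,73),30);T=rot(s['tool_rot']);print((e-s['eef_pos'])@(-T[:,1])+22)
E
```

```text
113.83922582361616
```

Call:
move_arm([
  [[-0.0015, -0.01, 0, 0, 0, 0], [-0.0015, -0.02, 0, 0, 0, 0], [-0.0015, -0.03, 0, 0, 0, 0], [-0.0015, -0.038, 0, 0, 0, 0], [-0.0015, -0.0425, 0, 0, 0, 0], [-0.0015, -0.0425, 0, 0, 0, 0], [-0.0015, -0.0425, -0.005, 0, 0, 0], [-0.0015, -0.0425, -0.008, 0, 0, 0], [-0.0015, -0.0425, -0.011, 0, 0, 0], [-0.0015, -0.0425, -0.013, 0, 0, 0], [-0.0015, -0.0425, -0.015, 0, 0, 0], [-0.0015, -0.0425, -0.018, 0, 0, 0], [-0.0015, -0.0425, -0.022, 0, 0, 0], [-0.0015, -0.0425, -0.026, 0, 0, 0], [-0.0015, -0.0425, -0.03, 0, 0, 0], [-0.0015, -0.0425, -0.034, 0, 0, 0], [-0.0015, -0.0425, -0.034, 0, 0, 0]],
])

```text
clock: 41.45
eef_pos: [502.4, -328.6, 69.4]
tool_rot: [-3.141, -0.0, -1.523]
force: [-0.8, 0.4, -3.0]
width: 17.2
```

```bash
python3 - <<'E'
from h import *
adv([-.0015,-.0425,-.034, 0, 0, 0])
s=ctrl.read_state();print(s['clock'],s['eef_pos'],cmd()[0],s['tool_rot'],s['width'],s['force'])
im=snap('wrist','w19')
E
```

```text
41.45 [ 502.40959912 -328.63779351   69.36943369] [ 502.40246651 -328.41073759   69.013     ] [-3.14108381e+00 -4.23127198e-04 -1.52296611e+00] 17.17766942261137 [-0.82977668  0.41807077 -3.04464175]
```

View pics/w19.png

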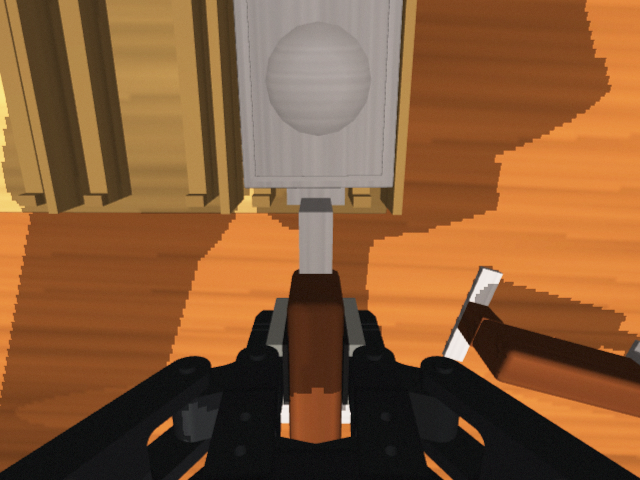

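```bash
python3 - <<'E'
from h import *
print(row(cs(-90.5,-98,105),down(PC)))
E
```

```text
[-0.4528, -0.0346, -0.036, -0.0, -0.0, 0.02]
```

Call:
move_arm([
  [[0, 0, -0.006, 0, 0, 0], [0, 0, -0.014, 0, 0, 0], [0, 0, -0.023, 0, 0, 0], [0, 0, -0.031, 0, 0, 0], [0, 0, -0.036, 0, 0, 0], [-0.002, 0, -0.036, 0, 0, 0], [-0.007, 0, -0.036, 0, 0, 0], [-0.015, -0.001, -0.036, 0, 0, 0.001], [-0.026, -0.002, -0.036, 0, 0, 0.002], [-0.039, -0.003, -0.036, 0, 0, 0.003], [-0.054, -0.004, -0.036, 0, 0, 0.004], [-0.071, -0.006, -0.036, 0, 0, 0.005], [-0.089, -0.007, -0.036, 0, 0, 0.006], [-0.108, -0.008, -0.036, 0, 0, 0.007], [-0.127, -0.01, -0.036, 0, 0, 0.008], [-0.146, -0.011, -0.036, 0, 0, 0.009], [-0.165, -0.013, -0.036, 0, 0, 0.01], [-0.184, -0.014, -0.036, 0, 0, 0.011], [-0.203, -0.016, -0.036, 0, 0, 0.012], [-0.222, -0.017, -0.036, 0, 0, 0.013]],
])

```text
clock: 44.0
eef_pos: [508.6, -104.6, 105.0]
tool_rot: [-3.141, 0.0, -1.536]
force: [-0.2, 0.2, -3.4]
width: 17.1
```

```bash
python3 - <<'E'
from h import *
adv([-.222,-.017,-.036, 0, 0, 0.013])
print(row(cs(-90.5,-98,105),down(PC)))
E
```

```text
[-0.231, -0.0146, 0.0, -0.0, -0.0, 0.007]
```

Call:
move_arm([
  [[-0.019, -0.001, 0, 0, 0, 0.001], [-0.038, -0.002, 0, 0, 0, 0.001], [-0.057, -0.003, 0, 0, 0, 0.002], [-0.076, -0.005, 0, 0, 0, 0.002], [-0.095, -0.006, 0, 0, 0, 0.003], [-0.114, -0.007, 0, 0, 0, 0.004], [-0.132, -0.008, 0, 0, 0, 0.004], [-0.149, -0.009, 0, 0, 0, 0.005], [-0.165, -0.01, 0, 0, 0, 0.005], [-0.18, -0.011, 0, 0, 0, 0.006], [-0.193, -0.012, 0, 0, 0, 0.006], [-0.204, -0.013, 0, 0, 0, 0.007], [-0.213, -0.0135, 0, 0, 0, 0.007], [-0.22, -0.014, 0, 0, 0, 0.007], [-0.225, -0.0145, 0, 0, 0, 0.007], [-0.229, -0.0146, 0, 0, 0, 0.007], [-0.231, -0.0146, 0, 0, 0, 0.007], [-0.231, -0.0146, 0, 0, 0, 0.007], [-0.231, -0.0146, 0, 0, 0, 0.007]],
])

```text
clock: 46.38
eef_pos: [515.2, 125.2, 105.0]
tool_rot: [-3.142, -0.0, -1.543]
force: [0.6, 1.0, -3.9]
width: 17.2
```

```bash
python3 - <<'E'
from h import *
adv([-.231,-.0146,0, 0, 0, 0.007])
s=ctrl.read_state();print(s['clock'],s['eef_pos'],cmd()[0],s['tool_rot'],s['width'],s['force'])
im=snap('wrist','w20')
E
```

```text
46.375 [515.17259015 125.16609055 105.03318214] [515.24035408 125.51862967 105.013     ] [-3.14151052e+00 -1.49512664e-04 -1.54341689e+00] 17.17301973183095 [ 0.61691788  0.98395588 -3.89291562]
```

View pics/w20.png

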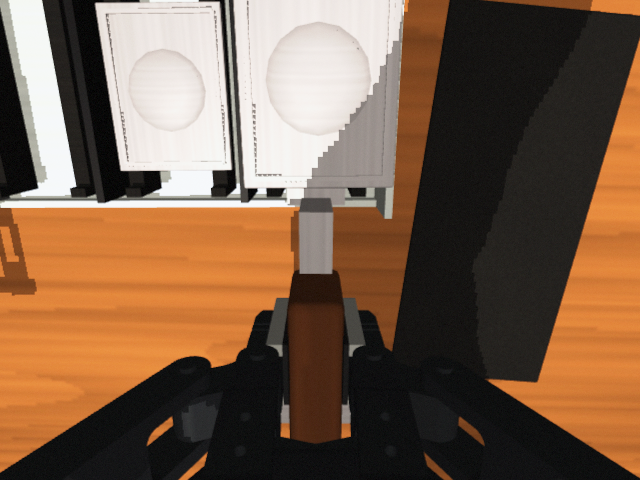

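Call:
move_arm([
  [[0, 0, 0.003, 0, 0, 0], [0, 0, 0.009, 0, 0, 0], [0, 0, 0.017, 0, 0, 0], [0, 0, 0.025, 0, 0, 0], [0, 0, 0.033, 0, 0, 0], [0, 0, 0.04, 0, 0, 0], [0, 0, 0.046, 0, 0, 0], [0, 0, 0.05, 0, 0, 0], [0, 0, 0.053, 0, 0, 0], [0, 0, 0.055, 0, 0, 0], [0, 0, 0.057, 0, 0, 0], [0, 0, 0.059, 0, 0, 0], [0, 0, 0.061, 0, 0, 0], [0, 0, 0.063, 0, 0, 0], [0, 0, 0.064, 0, 0, 0], [0, 0, 0.064, 0, 0, 0], [0, 0, 0.064, 0, 0, 0]],
])

```text
clock: 48.55
eef_pos: [515.2, 125.4, 41.0]
tool_rot: [-3.142, -0.0, -1.543]
force: [0.5, 0.4, -1.5]
width: 17.0
```

```bash
python3 - <<'E'
from h import *
adv([0,0,.064, 0, 0, 0])
s=ctrl.read_state();print(s['clock'],s['eef_pos'],cmd()[0],s['tool_rot'],s['width'],s['force'])
im=snap('wrist','w21')
E
```

```text
48.55 [515.18812728 125.43670614  41.02334546] [515.24035408 125.51862967  41.013     ] [-3.14150328e+00 -9.47561633e-07 -1.54306444e+00] 17.021754930704507 [ 0.49613944  0.39605567 -1.51546612]
```

View pics/w21.png

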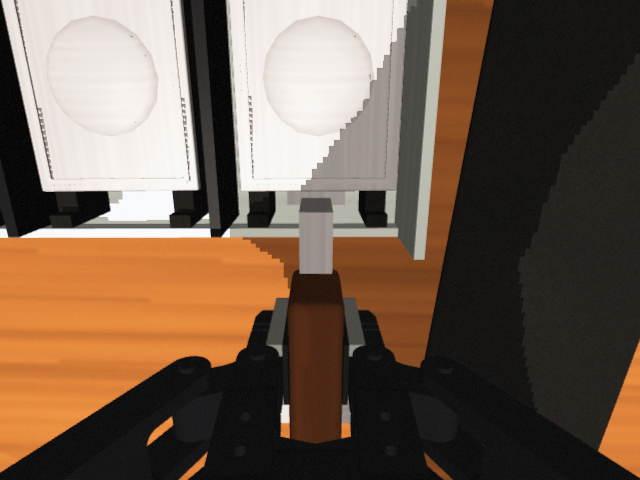

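Placed the same way. Withdraw.

Call:
move_arm([
  [[0, 0.006, 0, 0, 0, 0], [0, 0.014, 0, 0, 0, 0], [0, 0.024, 0, 0, 0, 0], [0, 0.034, 0, 0, 0, 0], [0, 0.044, 0, 0, 0, 0], [0, 0.056, 0, 0, 0, 0], [0, 0.068, 0, 0, 0, 0], [0, 0.08, 0, 0, 0, 0], [0, 0.095, 0, 0, 0, 0], [0, 0.108, 0, 0, 0, 0], [0, 0.108, 0, 0, 0, 0], [0, 0.108, -0.03, 0, 0, 0], [0, 0.108, -0.05, 0, 0, 0], [0, 0.108, -0.05, 0, 0, 0]],
])

```text
clock: 50.35
eef_pos: [408.6, 122.8, 91.8]
tool_rot: [-3.138, 0.0, -1.542]
force: [-0.1, 1.4, -1.7]
width: 17.1
```

```bash
python3 - <<'E'
from h import *
adv([0,.108,-.05, 0, 0, 0])
s=ctrl.read_state();print(s['clock'],s['eef_pos'],cmd()[0],s['tool_rot'],s['width'],s['force'])
im=snap('wrist','w22');snap('scene','sc22')
m=casept([534,7.5,-.054],[(-50+22,0,3)])[0]
print(m,row([m[0],m[1],91],down(-np.pi/2-.054)))
E
```

```text
50.35 [408.62463694 122.79397843  91.83690833] [407.28267621 122.49542134  91.013     ] [-3.13815547e+00  3.55187977e-04 -1.54240690e+00] 17.07219949424116 [-0.08804471  1.41505189 -1.70561661]
[506.04081408   9.01126528   3.        ] [0.1162, -0.0955, 0.0, -0.0, -0.0, 0.082]
```

View pics/w22.png

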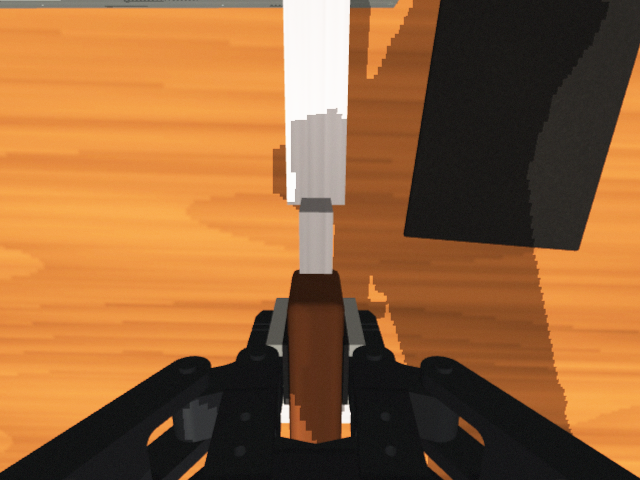

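View pics/sc22.png

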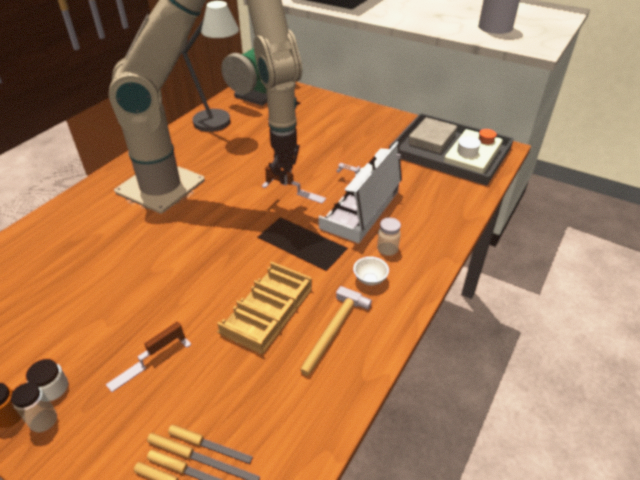

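Call:
move_arm([
  [[0.04, -0.01, 0, 0, 0, 0.03], [0.08, -0.04, 0, 0, 0, 0.06], [0.1162, -0.0955, 0, 0, 0, 0.082], [0.1162, -0.0955, 0, 0, 0, 0.082], [0.1162, -0.0955, 0, 0, 0, 0.082], [0.1162, -0.0955, 0.025, 0, 0, 0.082], [0.1162, -0.0955, 0.045, 0, 0, 0.082], [0.1162, -0.0955, 0.056, 0, 0, 0.082], [0.1162, -0.0955, 0.062, 0, 0, 0.082], [0.1162, -0.0955, 0.065, 0, 0, 0.082], [0.1162, -0.0955, 0.0665, 0, 0, 0.082], [0.1162, -0.0955, 0.0665, 0, 0, 0.082], [0.1162, -0.0955, 0.0665, 0, 0, 0.082]],
])

```text
clock: 52.08
eef_pos: [506.1, 9.0, 24.8]
tool_rot: [-3.141, 0.0, -1.625]
force: [-0.6, -0.1, -1.6]
width: 16.9
```

Call:
move_arm([
  [[0, 0, 0, 0, 0, 0], [0, 0, 0, 0, 0, 0], [0, 0, 0, 0, 0, 0], [0, 0, 0, 0, 0, 0], [0, 0, -0.02, 0, 0, 0], [0, 0, -0.06, 0, 0, 0], [0, 0, -0.12, 0, 0, 0], [0, 0, -0.18, 0, 0, 0], [0, 0.02, -0.235, 0, 0, 0], [0, 0.02, -0.235, 0, 0, 0], [0, 0.02, -0.235, 0, 0, 0]],
], jaw=0.6)

```text
clock: 53.45
eef_pos: [485.6, 10.7, 259.1]
tool_rot: [3.141, 0.001, -1.624]
force: [0.5, 0.0, -1.0]
width: 51.2
```

```bash
python3 - <<'E'
from h import *
adv([0.1162, -0.0955, 0.0665, 0, 0, 0.082]);adv([0,.02,-.235, 0, 0, 0])
s=ctrl.read_state();print(s['clock'],s['eef_pos'],cmd()[0],s['tool_rot'],s['width'],s['force'])
im=snap('wrist','w23');c=cam(im,s);snap('side','sd23')
for t in ['spatula','spatula_mid','mat']:
    print(t,[(np.round(d['uv']).tolist(),np.round(onz(c,d['uv'],0 if t=='mat' else 3)[:2]).tolist(),round(float(d['score']),2)) for d in models.place_of('wrist',t)][:4])
E
```

```text
53.45 [485.56181212  10.66018385 259.14492756] [486.02715758  10.09380532 259.513     ] [ 3.14114390e+00  8.30007968e-04 -1.62426495e+00] 51.23349233405615 [ 0.49702496  0.01744507 -0.95761625]
spatula [([352.0, 170.0], [512.0, -28.0], 0.72)]
spatula_mid [([346.0, 120.0], [560.0, -22.0], 0.63)]
mat [([320.0, 148.0], [535.0, 4.0], 0.82)]
```

View pics/w23.png

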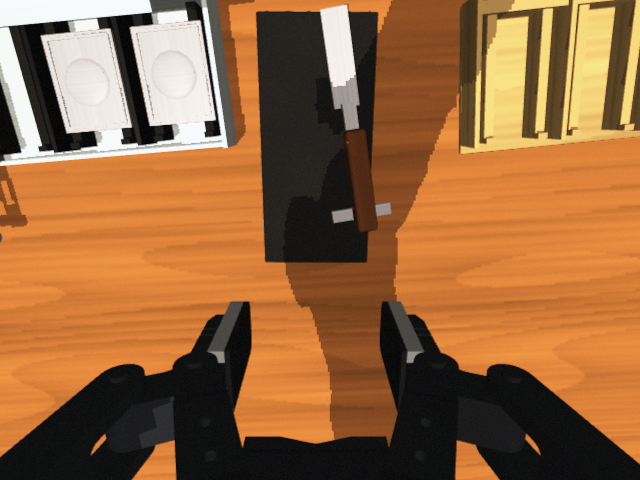

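View pics/sd23.png

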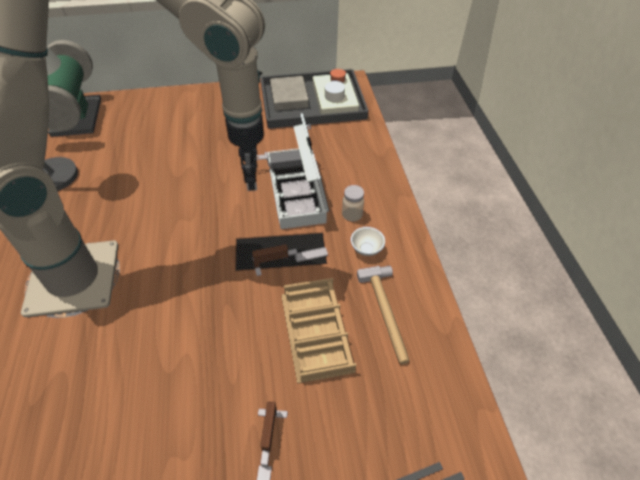

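```bash
python3 - <<'E'
from h import *
s=ctrl.read_state();im=get_image('wrist');c=cam(im,s)
P=[(150,12,6),(150,-12,6),(65,12,6),(-39,30,7),(-39,-30,7),(-45,9,59),(-45,-9,59)]
uv=[(320,10),(345,5),(334,107),(333,217),(390,209),(361,231),(377,229)]
q,r=fit(c,P,uv,[510,-25,.1]);print(q,r.tolist())
m=casept(q,[(50,0,3)])[0];print(m,R.from_euler('z',.054).apply(m-[534,7.5,3]))
Q=[(-120,55,3),(-120,-55,3),(120,55,3),(120,-55,3)]
a,r=fit(c,Q,[(265,262),(366,262),(257,12),(378,13)],[534,7,-.05]);print(a,r.tolist(),R.from_euler('z',-a[2]).apply(m-[a[0],a[1],3]))
E
```

```text
[ 5.07364501e+02 -3.19703006e+01  1.17381853e-01] [[-1.0, -1.2], [0.8, -1.4], [-0.0, 1.7], [-0.5, 0.2], [0.6, -1.6], [-2.0, 2.3], [1.8, 1.1]]
[557.02043423 -26.11467658   3.        ] [ 24.80118907 -32.3231789    0.        ]
[ 5.33531915e+02  6.21371201e+00 -6.09635279e-02] [[-0.5, 1.3], [0.6, 2.0], [-1.0, -0.6], [1.0, -0.6]] [ 25.41451644 -30.83727596   0.        ]
```

```bash
python3 - <<'E'
from h import *
g=casept([507.4,-32,.117],[(15,0,0)])[0]; D=down(-np.pi/2+.117)
print(g,row([g[0],g[1],120],D),row([g[0],g[1],24],D))
setcmd([g[0],g[1],24],D)
m=casept([533.7,7,-.057],[(-50+15,0,3)])[0];D2=down(-np.pi/2-.057)
print(row([m[0],m[1],44],D2),row([m[0],m[1],24.5],D2))
setcmd([486.027,10.094,259.513],down(-np.pi/2+.028-.082))
E
```

```text
[522.29744956 -30.24900129   0.        ] [0.0383, -0.0384, 0.1395, 0.0, 0.0, -0.171] [0.0383, -0.0384, 0.2355, 0.0, 0.0, -0.171]
[-0.0417, 0.0188, -0.02, 0.0, -0.0, 0.174] [-0.0417, 0.0188, -0.0005, 0.0, -0.0, 0.174]
```

Call:
move_arm([
  [[0.0383, -0.0384, 0.06, 0, 0, -0.171], [0.0383, -0.0384, 0.12, 0, 0, -0.171], [0.0383, -0.0384, 0.14, 0, 0, -0.171], [0.0383, -0.0384, 0.16, 0, 0, -0.171], [0.0383, -0.0384, 0.19, 0, 0, -0.171], [0.0383, -0.0384, 0.22, 0, 0, -0.171], [0.0383, -0.0384, 0.2355, 0, 0, -0.171], [0.0383, -0.0384, 0.2355, 0, 0, -0.171], [0.0383, -0.0384, 0.2355, 0, 0, -0.171]],
])

```text
clock: 54.88
eef_pos: [522.8, -30.6, 24.7]
tool_rot: [-3.14, -0.0, -1.454]
force: [-0.0, 0.3, -0.7]
width: 51.4
```

```bash
python3 - <<'E'
from h import *
adv([0.0383, -0.0384, 0.2355, 0, 0, -0.171])
s=ctrl.read_state();print(s['clock'],s['eef_pos'],cmd()[0],s['tool_rot'])
snap('wrist','w24')
E
```

```text
54.875 [522.76002921 -30.60685716  24.68794225] [522.3038314  -30.22276455  24.013     ] [-3.14044585e+00 -4.29676557e-04 -1.45421982e+00]
```

View pics/w24.png

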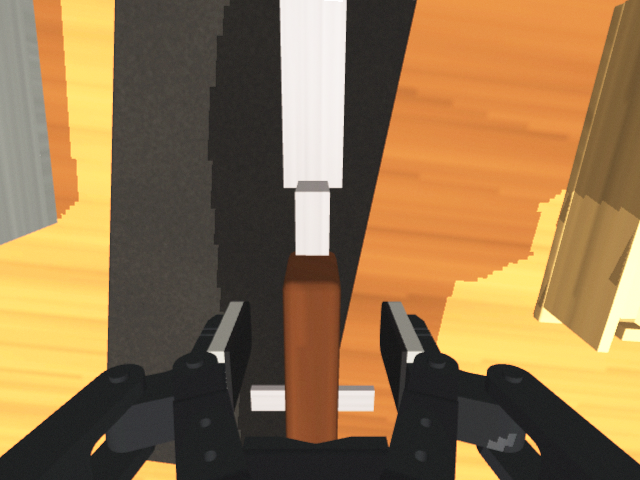

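Handle well between the pads; grip, shift to the mat's centre, set down.

Call:
move_arm([
  [[0, 0, 0, 0, 0, 0], [0, 0, 0, 0, 0, 0], [0, 0, 0, 0, 0, 0], [0, 0, 0, 0, 0, 0], [0, 0, 0, 0, 0, 0], [0, 0, -0.02, 0, 0, 0], [-0.0417, 0.0188, -0.02, 0, 0, 0.174], [-0.0417, 0.0188, -0.02, 0, 0, 0.174], [-0.0417, 0.0188, -0.02, 0, 0, 0.174], [-0.0417, 0.0188, -0.01, 0, 0, 0.174], [-0.0417, 0.0188, -0.004, 0, 0, 0.174], [-0.0417, 0.0188, -0.0005, 0, 0, 0.174], [-0.0417, 0.0188, -0.0005, 0, 0, 0.174], [-0.0417, 0.0188, -0.0005, 0, 0, 0.174]],
], jaw=0.0)

```text
clock: 56.68
eef_pos: [498.4, 8.3, 24.6]
tool_rot: [3.141, -0.0, -1.629]
force: [-1.7, 0.4, 3.8]
width: 17.0
```

Call:
move_arm([
  [[0, 0, 0, 0, 0, 0], [0, 0, 0, 0, 0, 0], [0, 0, 0, 0, 0, 0], [0, 0, 0, 0, 0, 0], [0, 0, -0.02, 0, 0, 0], [0, 0, -0.06, 0, 0, 0], [0, 0, -0.12, 0, 0, 0], [0, 0, -0.18, 0, 0, 0], [0, 0, -0.235, 0, 0, 0], [0, 0, -0.235, 0, 0, 0], [0, 0, -0.235, 0, 0, 0]],
], jaw=0.6)

```text
clock: 58.05
eef_pos: [498.1, 9.5, 259.1]
tool_rot: [3.141, 0.001, -1.627]
force: [-0.3, 0.3, -0.6]
width: 51.2
```

```bash
python3 - <<'E'
from h import *
adv([-.0417,.0188,-.0005,0,0,.174]);adv([0,0,-.235, 0, 0, 0])
s=ctrl.read_state();print(s['clock'],s['eef_pos'],cmd()[0],s['tool_rot'],s['width'],s['force'])
im=snap('wrist','w25')
print(row(cs(-60,-60,270),down(PC)))
E
```

```text
58.05 [498.10628255   9.48655715 259.14340289] [498.76458488   8.9975602  259.513     ] [ 3.14085610e+00  7.90080878e-04 -1.62747003e+00] 51.186860117748765 [-0.32911754  0.34890797 -0.58330012]
[-0.1577, -0.037, -0.0105, 0.0, 0.0, -0.085]
```

View pics/w25.png

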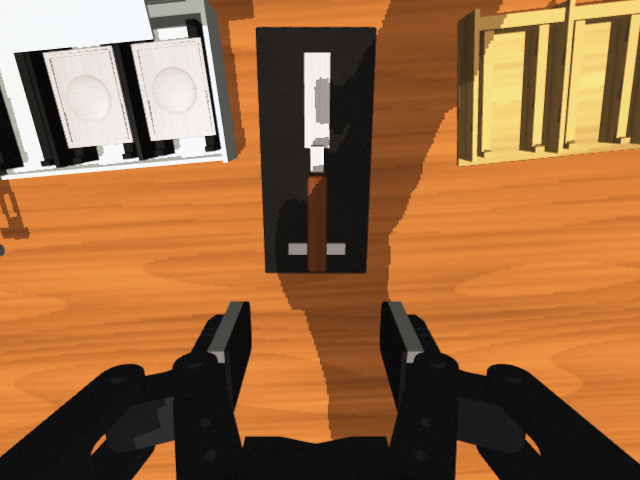

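```bash
python3 - <<'E'
from h import *
s=ctrl.read_state();im=get_image('wrist');c=cam(im,s)
pts=[(40,30,34),(40,-30,34),(-40,30,34),(-40,-30,34)]
for L in ([(43,53),(119,46),(68,149),(133,143)],[(132,45),(203,39),(150,142),(214,135)]):
    a,r=fit(c,pts,L,[600,150,.03]);print(a,r.tolist(),R.from_euler('z',-.028).apply([a[0]-603,a[1]-226,0]))
E
python3 - <<'E'
from h import *
# handle when lid at 1.45: case x=65-157cos, z=45+157 sin
th=1.45
print(row(cs(65-157*np.cos(th),-23,260),down(PC)))
E
```

```text
[6.01892967e+02 2.01918748e+02 1.93886951e-02] [[0.5, -0.7], [-5.9, 0.4], [0.3, -0.3], [0.3, 0.6]] [ -1.78078605 -24.04081964   0.        ]
[6.03495705e+02 1.26219756e+02 9.42712754e-03] [[-0.2, -0.8], [-0.7, 0.0], [-0.1, -0.2], [1.8, 2.3]] [ -2.29797153 -99.7550107    0.        ]
[-0.2036, -0.1396, -0.0005, 0.0, 0.0, -0.085]
```

```bash
python3 - <<'E'
from h import *
d=np.load('s9.npz');s={'eef_pos':d['p'],'tool_rot':d['r']};im=get_image('wrist');c=cam(im,s)
print(onz(c,(233,105),200.9))
D=down(PC);a=np.array([648.53,203.7,185.8])
print(row([a[0],a[1],260],D),row(a,D))
c0=cmd();setcmd(a,D)
out=[]
for th in np.linspace(1.45,0,20):
    dd=157*np.array([np.cos(1.45)-np.cos(th),np.sin(th)-np.sin(1.45)])
    w=casept([0,0,.028],[dd[0],0,0])[0]
    out.append(row(a+[w[0],w[1],dd[1]])[:3])
print(out)
setcmd(*c0)
E
```

```text
[642.54656516 204.74530019 200.9       ]
[-0.2029, -0.1384, -0.0005, 0.0, 0.0, -0.085] [-0.2029, -0.1384, 0.0737, 0.0, 0.0, -0.085]
[[0.0, 0.0, 0.0], [-0.0, 0.0118, 0.0019], [-0.0, 0.0235, 0.0047], [0.0, 0.0349, 0.0084], [-0.0, 0.046, 0.0129], [-0.0, 0.0567, 0.0183], [-0.0, 0.0669, 0.0244], [0.0, 0.0767, 0.0313], [-0.0, 0.0859, 0.039], [0.0, 0.0945, 0.0473], [0.0, 0.1025, 0.0563], [0.0, 0.1097, 0.0658], [-0.0, 0.1162, 0.0759], [0.0, 0.1219, 0.0865], [-0.0, 0.1268, 0.0974], [0.0, 0.1308, 0.1087], [0.0, 0.134, 0.1202], [-0.0, 0.1363, 0.132], [-0.0, 0.1376, 0.1439], [-0.0, 0.1381, 0.1559]]
```

Call:
move_arm([
  [[-0.2029, -0.1384, -0.0005, 0, 0, -0.085], [-0.2029, -0.1384, -0.0005, 0, 0, -0.085], [-0.2029, -0.1384, -0.0005, 0, 0, -0.085], [-0.2029, -0.1384, -0.0005, 0, 0, -0.085], [-0.2029, -0.1384, -0.0005, 0, 0, -0.085], [-0.2029, -0.1384, -0.0005, 0, 0, -0.085], [-0.2029, -0.1384, 0.03, 0, 0, -0.085], [-0.2029, -0.1384, 0.055, 0, 0, -0.085], [-0.2029, -0.1384, 0.0737, 0, 0, -0.085], [-0.2029, -0.1384, 0.0737, 0, 0, -0.085], [-0.2029, -0.1384, 0.0737, 0, 0, -0.085]],
])

```text
clock: 59.58
eef_pos: [649.0, 203.1, 186.8]
tool_rot: [-3.14, 0.0, -1.544]
force: [-0.1, 0.0, -0.1]
width: 51.4
```

```bash
python3 - <<'E'
from h import *
adv([-0.2029, -0.1384, 0.0737, 0, 0, -0.085])
s=ctrl.read_state();print(s['clock'],s['eef_pos'],cmd()[0],s['tool_rot'],s['force'])
snap('wrist','w26')
E
```

```text
59.575 [648.98257944 203.05149183 186.84047181] [648.49885335 203.68350947 185.813     ] [-3.14014903e+00  5.79969909e-05 -1.54369382e+00] [-0.10216538  0.0486675  -0.1197211 ]
```

View pics/w26.png

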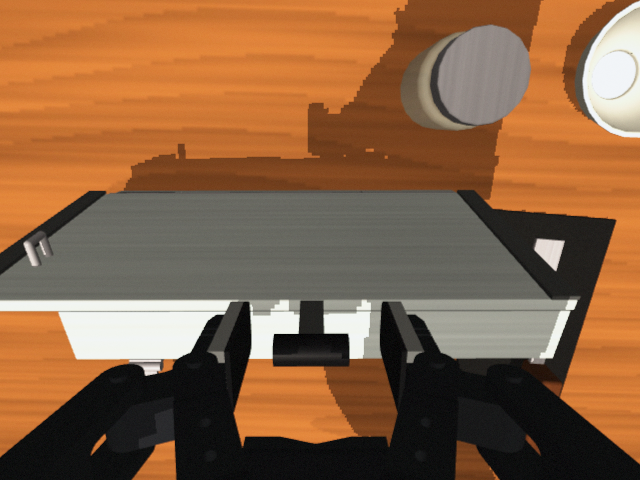

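Call:
move_arm([
  [[0, 0, 0, 0, 0, 0], [0, 0, 0, 0, 0, 0], [0, 0, 0, 0, 0, 0], [0, 0, 0, 0, 0, 0]],
], jaw=0.2)

```text
clock: 60.12
eef_pos: [648.9, 204.7, 187.1]
tool_rot: [-3.14, 0.002, -1.542]
force: [-1.3, 2.4, 5.4]
width: 25.9
```

Call:
move_arm([
  [[0, 0.0118, 0.0019, 0, 0, 0], [0, 0.0235, 0.0047, 0, 0, 0], [0, 0.0349, 0.0084, 0, 0, 0], [0, 0.046, 0.0129, 0, 0, 0], [0, 0.0567, 0.0183, 0, 0, 0], [0, 0.0669, 0.0244, 0, 0, 0], [0, 0.0767, 0.0313, 0, 0, 0], [0, 0.0859, 0.039, 0, 0, 0], [0, 0.0945, 0.0473, 0, 0, 0], [0, 0.1025, 0.0563, 0, 0, 0], [0, 0.1097, 0.0658, 0, 0, 0], [0, 0.1162, 0.0759, 0, 0, 0], [0, 0.1219, 0.0865, 0, 0, 0], [0, 0.1268, 0.0974, 0, 0, 0], [0, 0.1308, 0.1087, 0, 0, 0], [0, 0.134, 0.1202, 0, 0, 0], [0, 0.1363, 0.132, 0, 0, 0], [0, 0.1376, 0.1439, 0, 0, 0], [0, 0.138, 0.155, 0, 0, 0], [0, 0.138, 0.157, 0, 0, 0]],
])

```text
clock: 62.62
eef_pos: [507.2, 200.6, 31.1]
tool_rot: [3.135, 0.004, -1.542]
force: [-12.2, 4.4, 47.2]
width: 25.9
```

```bash
python3 - <<'E'
from h import *
adv([0,.138,.157, 0, 0, 0])
s=ctrl.read_state();print(s['clock'],s['eef_pos'],cmd()[0],s['tool_rot'],s['force'],s['width'])
snap('wrist','w27')
E
```

```text
62.625 [507.16191885 200.59043094  31.06999677] [510.55294581 199.82001435  28.813     ] [ 3.13538129  0.00443498 -1.54181116] [-12.2018697    4.37743216  47.21445901] 25.872332711700782
```

View pics/w27.png

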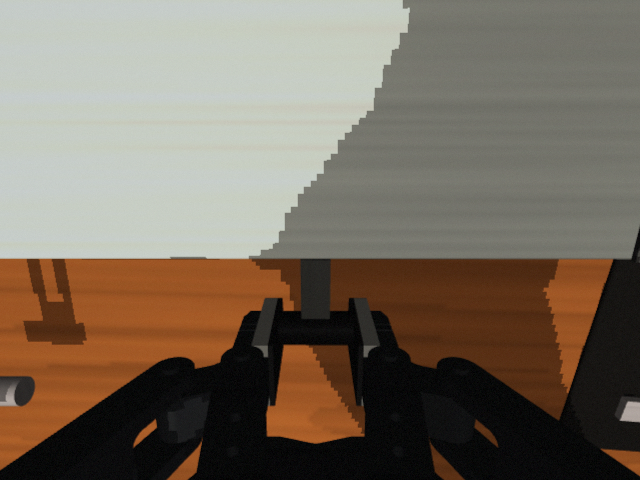

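```bash
python3 - <<'E'
from h import *
c0=cmd()
a=np.array([469.6,338,19.])
print(row([a[0],a[1],130]),row(a))
setcmd(a,c0[1]);out=[]
for th in np.linspace(3.14,0.0,20)[1:]:
    b=.291; d=62.6*np.array([np.cos(b+th)-np.cos(b+3.14),np.sin(b+th)-np.sin(b+3.14)])
    w=casept([0,0,.028],[d[0],0,0])[0]
    out.append(row(a+[w[0],w[1],d[1]])[:3])
print(out);setcmd(*c0)
E
```

```text
[-0.1393, 0.0371, -0.1012, 0.0, 0.0, 0.0] [-0.1393, 0.0371, 0.0098, 0.0, 0.0, 0.0]
[[0.0, 0.0021, -0.0101], [-0.0, 0.0026, -0.0204], [-0.0, 0.0013, -0.0307], [-0.0, -0.0017, -0.0406], [-0.0, -0.0062, -0.0499], [-0.0, -0.0122, -0.0583], [-0.0, -0.0195, -0.0656], [0.0, -0.0279, -0.0716], [-0.0, -0.0372, -0.0762], [-0.0, -0.0471, -0.0791], [0.0, -0.0573, -0.0804], [-0.0, -0.0677, -0.08], [0.0, -0.0778, -0.0779], [-0.0, -0.0874, -0.0741], [-0.0, -0.0963, -0.0689], [-0.0, -0.1042, -0.0622], [-0.0, -0.1109, -0.0543], [-0.0, -0.1162, -0.0454], [-0.0, -0.12, -0.0358]]
```

Call:
move_arm([
  [[0, 0, -0.003, 0, 0, 0], [0, 0, -0.003, 0, 0, 0], [0, 0, -0.003, 0, 0, 0], [0, 0, -0.003, 0, 0, 0], [0, 0, -0.04, 0, 0, 0], [0, 0, -0.1, 0, 0, 0], [0, 0, -0.16, 0, 0, 0], [0, 0, -0.2, 0, 0, 0], [0, 0, -0.2, 0, 0, 0]],
], jaw=0.6)

```text
clock: 63.8
eef_pos: [512.3, 199.8, 231.5]
tool_rot: [-3.136, 0.002, -1.543]
force: [0.1, -0.4, 0.2]
width: 51.2
```

```bash
python3 - <<'E'
from h import *
adv([0,0,-.2,0,0,0])
s=ctrl.read_state();print(s['clock'],s['eef_pos'],cmd()[0],s['tool_rot'],s['force'],s['width'])
im=snap('wrist','w28');c=cam(im,s);snap('side','sd28')
for t in ['lid_handle','hasp_hinge','hasp_bar']:
    print(t,[(np.round(d['uv']).tolist(),np.round(onz(c,d['uv'],33 if t=='hasp_bar' else Z[t])[:2]).tolist(),round(float(d['score']),2)) for d in models.place_of('wrist',t)][:4])
E
```

```text
63.8 [512.25379364 199.79343837 231.51802655] [510.55294581 199.82001435 228.813     ] [-3.13631411e+00  1.86301109e-03 -1.54287753e+00] [ 0.07514603 -0.37514824  0.17022052] 51.194835594680875
lid_handle [([314.0, 218.0], [510.0, 201.0], 0.92)]
hasp_hinge [([146.0, 191.0], [529.0, 341.0], 0.85)]
hasp_bar [([163.0, 255.0], [468.0, 338.0], 0.56)]
```

View pics/w28.png

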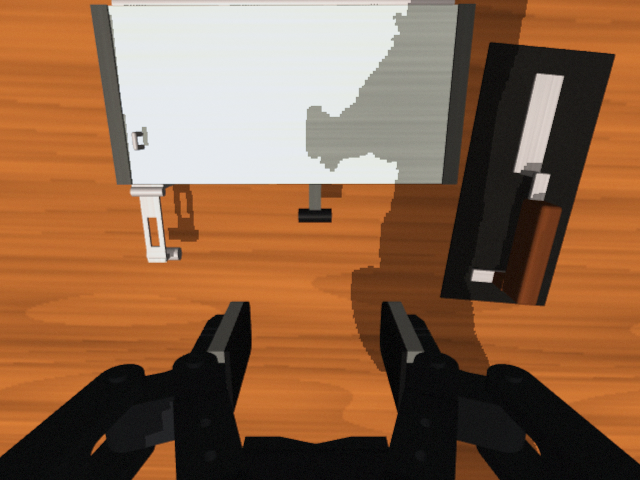

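View pics/sd28.png

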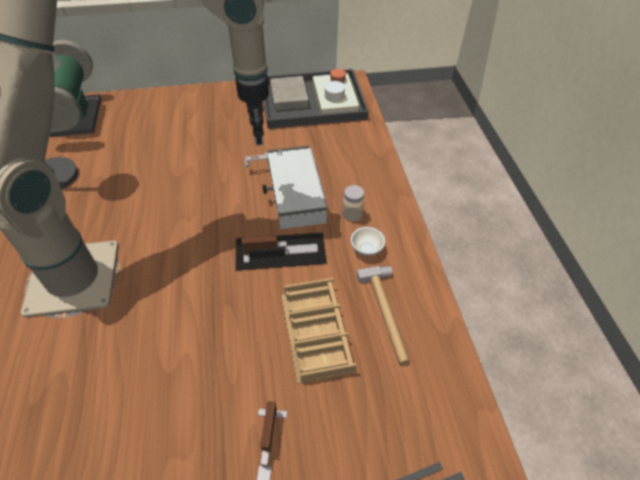

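```bash
python3 - <<'E'
from h import *
print(row([469.6,338,120]),row([469.6,338,19]))
E
```

```text
[-0.1393, 0.0371, 0.1088, 0.0, 0.0, 0.0] [-0.1393, 0.0371, 0.2098, 0.0, 0.0, 0.0]
```

Call:
move_arm([
  [[-0.04, 0.02, 0.02, 0, 0, 0], [-0.09, 0.037, 0.05, 0, 0, 0], [-0.1393, 0.0371, 0.1, 0, 0, 0], [-0.1393, 0.0371, 0.109, 0, 0, 0], [-0.1393, 0.0371, 0.109, 0, 0, 0], [-0.1393, 0.0371, 0.15, 0, 0, 0], [-0.1393, 0.0371, 0.185, 0, 0, 0], [-0.1393, 0.0371, 0.2098, 0, 0, 0], [-0.1393, 0.0371, 0.2098, 0, 0, 0], [-0.1393, 0.0371, 0.2098, 0, 0, 0]],
])

```text
clock: 65.3
eef_pos: [471.1, 337.2, 20.7]
tool_rot: [-3.139, 0.0, -1.545]
force: [-0.0, 0.5, -0.6]
width: 51.1
```

```bash
python3 - <<'E'
from h import *
adv([-0.1393, 0.0371, 0.2098, 0, 0, 0])
s=ctrl.read_state();print(s['clock'],s['eef_pos'],cmd()[0],s['tool_rot'],s['force'],s['width'])
im=snap('wrist','w29')
E
```

```text
65.3 [471.11413797 337.16699646  20.6792701 ] [469.5675977  338.02674805  19.013     ] [-3.13920588e+00  4.78153952e-04 -1.54478980e+00] [-0.03453968  0.4709079  -0.6112355 ] 51.149492383832246
```

View pics/w29.png

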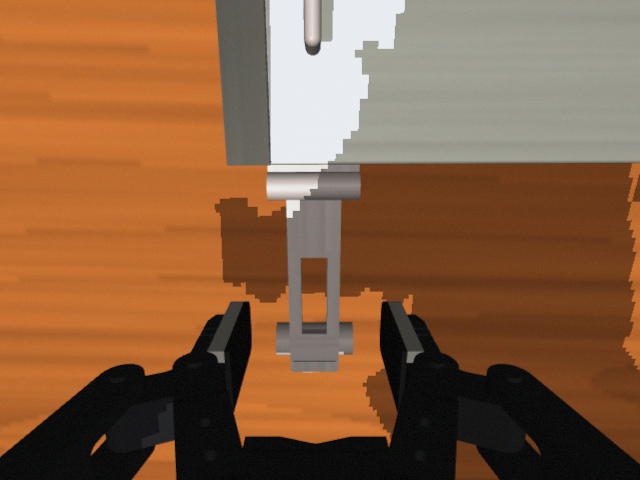

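Call:
move_arm([
  [[0, 0, 0, 0, 0, 0], [0, 0, 0, 0, 0, 0], [0, 0, 0, 0, 0, 0], [0, 0, 0, 0, 0, 0], [0, 0, 0, 0, 0, 0]],
], jaw=0.2)

```text
clock: 65.97
eef_pos: [470.2, 337.6, 20.4]
tool_rot: [-3.14, 0.0, -1.543]
force: [-1.0, -2.1, 7.1]
width: 26.2
```

Call:
move_arm([
  [[0, 0.0021, -0.0101, 0, 0, 0], [0, 0.0026, -0.0204, 0, 0, 0], [0, 0.0013, -0.0307, 0, 0, 0], [0, -0.0017, -0.0406, 0, 0, 0], [0, -0.0062, -0.0499, 0, 0, 0], [0, -0.0122, -0.0583, 0, 0, 0], [0, -0.0195, -0.0656, 0, 0, 0], [0, -0.0279, -0.0716, 0, 0, 0], [0, -0.0372, -0.0762, 0, 0, 0], [0, -0.0471, -0.0791, 0, 0, 0], [0, -0.0573, -0.0804, 0, 0, 0], [0, -0.0677, -0.08, 0, 0, 0], [0, -0.0778, -0.0779, 0, 0, 0], [0, -0.0874, -0.0741, 0, 0, 0], [0, -0.0963, -0.0689, 0, 0, 0], [0, -0.1042, -0.0622, 0, 0, 0], [0, -0.1109, -0.0543, 0, 0, 0], [0, -0.1162, -0.0454, 0, 0, 0], [0, -0.12, -0.037, 0, 0, 0], [0, -0.12, -0.037, 0, 0, 0]],
])

```text
clock: 68.47
eef_pos: [599.4, 342.9, 60.3]
tool_rot: [-3.122, 0.004, -1.543]
force: [10.2, 0.0, 5.2]
width: 17.0
```

```bash
python3 - <<'E'
from h import *
adv([0,-.12,-.037, 0, 0, 0])
s=ctrl.read_state();print(s['clock'],s['eef_pos'],cmd()[0],s['tool_rot'],s['force'],s['width'])
im=snap('wrist','w30')
E
```

```text
68.475 [599.35447071 342.87379346  60.25260753] [589.52056077 341.38630902  56.013     ] [-3.12204884  0.00377034 -1.54320255] [10.19074905  0.01117197  5.2299664 ] 17.036213867531078
```

View pics/w30.png

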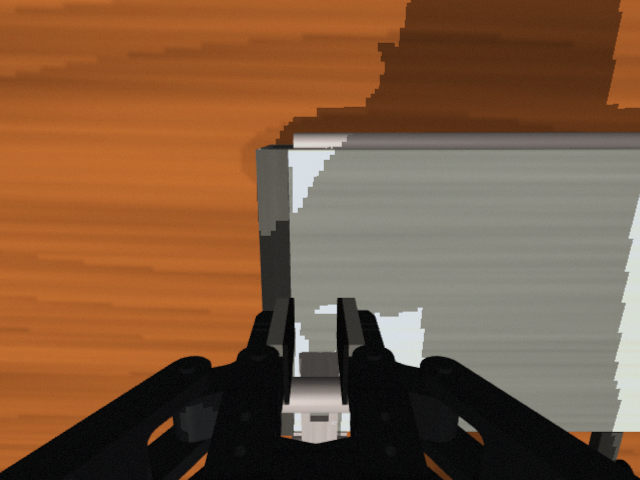

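Call:
move_arm([
  [[0, 0, 0, 0, 0, 0], [0, 0, 0, 0, 0, 0], [0, 0, 0, 0, 0, 0], [0, 0, 0, 0, 0, 0], [0, 0, -0.04, 0, 0, 0], [0, 0, -0.09, 0, 0, 0], [0, 0, -0.14, 0, 0, 0], [0, 0.02, -0.18, 0, 0, 0], [0, 0.02, -0.18, 0, 0, 0], [0, 0.02, -0.18, 0, 0, 0]],
], jaw=0.7)

```text
clock: 69.78
eef_pos: [569.0, 341.0, 235.4]
tool_rot: [3.141, 0.0, -1.543]
force: [-0.4, 1.2, 0.6]
width: 59.7
```

```bash
python3 - <<'E'
from h import *
adv([0,.02,-.18, 0, 0, 0])
s=ctrl.read_state();print(s['clock'],s['eef_pos'],cmd()[0],s['tool_rot'],s['force'],s['width'])
im=snap('wrist','w31');c=cam(im,s)
for th in (0,.06,.12,.3):
    b=.291+th;P=cs(-71+62.6*np.cos(b),115,51+62.6*np.sin(b));print(th,proj(c,P).round(1))
print(proj(c,cs(-71,115,51)))
cv2.imwrite('pics/w31z.png',cv2.resize(im['color'][150:330,240:420],None,fx=3,fy=3,interpolation=cv2.INTER_CUBIC))
E
```

```text
69.775 [568.95786973 340.97090661 235.41118906] [569.52840026 340.82638219 236.013     ] [ 3.14062848e+00  1.66577804e-04 -1.54272512e+00] [-0.39745657  1.2044      0.62908817] 59.708707519936084
0 [[316.7 194.7]]
0.06 [[316.7 197. ]]
0.12 [[316.7 199.6]]
0.3 [[316.7 209.2]]
[[316.4832534 258.4534627]]
```

View pics/w31.png

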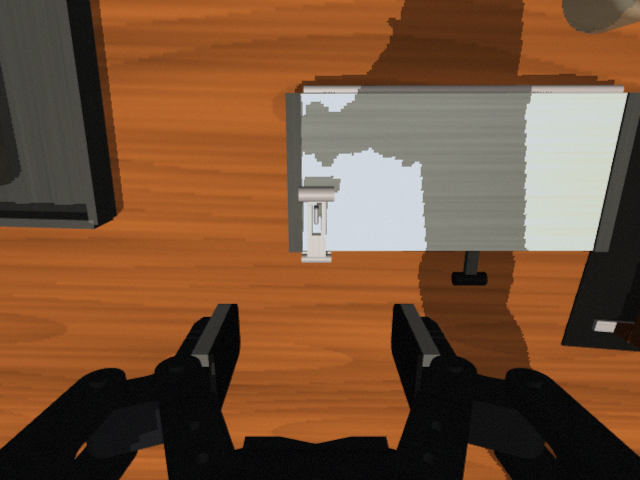

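View pics/w31z.png

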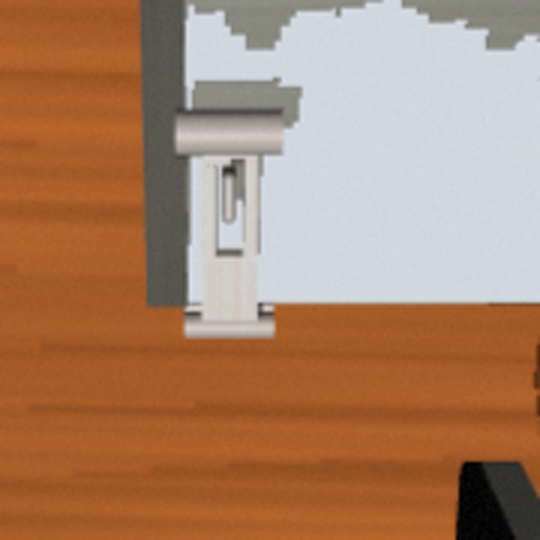

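```bash
python3 - <<'E'
from h import *
im=snap('side','sd32')
c=cam(im)
for t in ['spatula_mid','mat','hasp_bar','lid_handle']:
    print(t,[(np.round(d['uv']).tolist(),np.round(onz(c,d['uv'],Z[t])[:2]).tolist(),round(float(d['score']),2)) for d in models.place_of('side',t)][:3])
E
```

```text
spatula_mid [([266.0, 455.0], [452.0, -503.0], 0.9), ([278.0, 252.0], [526.0, 3.0], 0.65), ([267.0, 157.0], [531.0, 390.0], 0.24)]
mat [([281.0, 253.0], [535.0, -1.0], 0.79), ([283.0, 150.0], [586.0, 418.0], 0.53)]
hasp_bar [([286.0, 150.0], [588.0, 337.0], 0.5)]
lid_handle [([262.0, 184.0], [507.0, 226.0], 0.74)]
```

View pics/sd32.png

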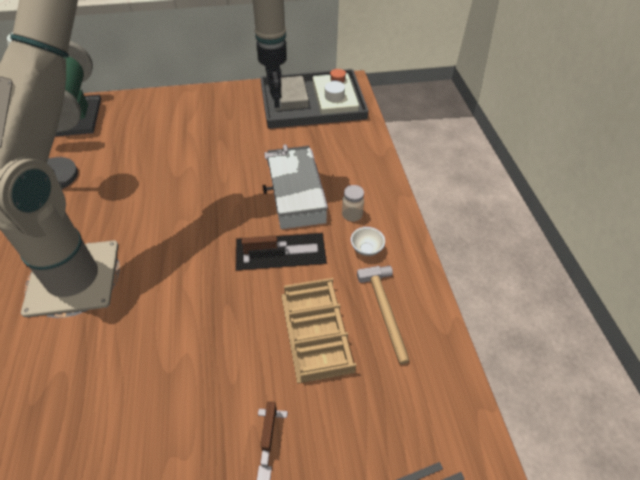

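All as wanted: the case is shut, the hasp is over the catch, the spatula is centred on its mat and the bystanders are in place.

```bash
python3 -c "
from cell import job
print(job.finish_job())"
```

```text
the job is handed in; nothing more can be done
None
```

I handed the job in at about 70 s on the clock; it reports no verdict, so what follows rests on my own checks. I swung the hasp out and opened the lid. Two plaques were on the rack: I lifted each with the spatula, laid the one from the middle bay in case bay 1 and the one from the -y end in case bay 0. Then I laid the spatula back on the mat, shut the lid and refastened the hasp.

**Last checks**
- **Plaques:** before the lid was shut, both lay flat on the ribs, about 2 mm off centre along x (18 mm allowed).
- **Lid and hasp:** both looked fully shut. The hasp bar was within about a pixel of its fastened position, and the staple showed through the slot.
- **Spatula:** the side view put its middle about 10 mm from the mat's centre.
- **Bystanders:** the jar, bowl and hammer looked unmoved, and the gripper was clear of everything.

**What went less smoothly**
- The spatula was found about 3 cm aside right after I first laid it down. That was still within tolerance, but I picked it up again and recentred it.
- The hasp bar slipped towards the edge of the pads on both swings, though the hasp ended where it should each time.
- Closing the lid against its stop briefly showed about 47 N of force at the wrist. The wrist limit is 120 N. The 40 N limit is for the arm and gripper body, and here the fingers were doing the pressing.

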